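# Rebuild the spacer stack on a seized plate-turner spindle

## Task

Put the seized number-plate turner's spindle back together for the file: thread the three bare metal spacer rings onto the upright arbor one after another, the largest first at the bottom, then the medium, then the smallest on top. Lower them gently without dropping them or forcing anything, press the stiff brass collar under them fully home so the whole stack sits tight and flat, let go, and leave everything else on the table where it is.

Things in the scene. Friction and masses are not known exactly. Their poses are not given: they have to be found in the camera images.
- stand: spindle stand, fixed to the table: square dark steel plate 100 x 100 mm, 10 mm thick, with an upright steel arbor and a brass collar on it; origin at the centre of the plate's underside, on the table, z up; its yaw is arbitrary
- arbor_top (a point): point above the plate's centre at the height of the arbor's flat top (72 mm). Arbor: 22 mm diameter, plain, 1 mm chamfer at the top. It is NOT centred: clamped in an oversized hole, its axis lies 6 to 9 mm off this point in a direction not given here; find it by touch or sight. It stays put under side loads below about 60 N
- collar_home (a point): point above the plate's centre, 24 mm over the table: height of the collar's top when home. Brass collar round the arbor: 34 mm diameter, 6 mm thick, home on a 44 mm flange whose top is at 18 mm. It starts 8 to 14 mm too high, slides stiffly (about 8 N), stays where left; the rings' weight does not move it
- ring_large: the large spacer: flat bare metal ring, outside diameter 60 mm, 12 mm thick, bore 24 mm (1 mm clearance all round the arbor), about 77 g; lies flat on the table; origin at the centre of its underside, z along its axis
- ring_medium: the medium spacer: flat bare metal ring, outside diameter 50 mm, 12 mm thick, bore 24 mm (1 mm clearance all round the arbor), about 49 g; lies flat on the table; origin at the centre of its underside, z along its axis
- ring_small: the small spacer: flat bare metal ring, outside diameter 40 mm, 12 mm thick, bore 24 mm (1 mm clearance all round the arbor), about 30 g; lies flat on the table; origin at the centre of its underside, z along its axis
- screwdriver: bystander: screwdriver, 150 mm long, lying along its x; origin at mid length, underside
- wrench: bystander: steel spanner, 150 mm long, lying along its x; origin near mid length, underside
- module: bystander: black electronics box, 50 x 95 x 24 mm (x, y, z); origin at the centre of its underside
- fob_a: bystander: black key fob, 35 x 55 x 11 mm; origin at the centre of its underside
- fob_b: bystander: black key fob, 35 x 55 x 11 mm; origin at the centre of its underside
- plug: bystander: yellow connector with a black end, 42 x 40 x 18 mm; origin at the centre of its underside
- hoop: bystander: thin black plastic hoop (not a spacer), outside diameter 84 mm, 10 mm high; origin at the centre of its underside
Not all that is in view belongs to the job. Leave any green look-alike of the ring_large alone.

How it is judged:
On the way, in this order (a step that is already met when the one before it is completed fails the run):
1. the large ring is threaded on the arbor (horizontal distance between ring_large and stand below 0.0105 m and z of ring_large in the frame of stand below 0.06 m), for 0.2 s.
2. the medium ring is threaded on the arbor (horizontal distance between ring_medium and stand below 0.0105 m and z of ring_medium in the frame of stand below 0.06 m), for 0.2 s.
3. the small ring is threaded on the arbor (horizontal distance between ring_small and stand below 0.0105 m and z of ring_small in the frame of stand below 0.0675 m), for 0.2 s.
At the end, for the whole second after the job is handed in: All three rings are on the arbor (each within 10.5 mm of the plate's centre), flat within 0.07 rad and at rest, undersides 24 (large), 36 (medium) and 48 mm (small) above the plate's underside, each within 2 mm: collar home on its flange, no gaps (horizontal distance between each of ring_large, ring_medium, ring_small and stand below 0.0105 m and z of ring_large in the frame of stand between 0.022 and 0.026 m and angle between each of ring_large, ring_medium, ring_small's own z axis and vertical below 0.07 rad and linear speed of each of ring_large, ring_medium, ring_small below 0.02 m/s and z of ring_medium in the frame of stand between 0.034 and 0.038 m and z of ring_small in the frame of stand between 0.046 and 0.05 m); the robot touches nothing.
It fails at once if a ring and the stand (plate, arbor, collar) press on each other with more than 60 N (contact force between any of ring_large, ring_medium, ring_small and stand above 60 N).
It fails at once if the robot presses on the stand with more than 60 N (contact force between the arm and stand above 60 N).
It fails at once if the fingers press on the stand with more than 60 N (contact force between the fingers and stand above 60 N).
It fails at once if a ring is dropped down the arbor (falls faster than 0.6 m/s there) ((horizontal distance between ring_large and stand below 0.015 m and z of ring_large in the frame of stand below 0.072 m and linear speed of ring_large above 0.6 m/s) or (horizontal distance between ring_medium and stand below 0.015 m and z of ring_medium in the frame of stand below 0.072 m and linear speed of ring_medium above 0.6 m/s) or (horizontal distance between ring_small and stand below 0.015 m and z of ring_small in the frame of stand below 0.072 m and linear speed of ring_small above 0.6 m/s)).
It fails at once if one of the other things on the table is moved by more than 25 mm (distance of any of screwdriver, wrench, module, fob_a, fob_b, plug, hoop from where it was at the start of the episode above 0.025 m).
It also fails if it takes over 72 s, if anything falls off the work surface, if the arm or the gripper's body presses on something with over 40 N, if the wrist force passes 120 N, or if a joint passes its speed limit or range.

## Robot

A 6-joint arm with a two-finger parallel gripper is mounted at the origin on the work surface. World frame = base frame: x ahead of the robot, y to its left, z up, the work surface at z = 0. Lengths are in m, angles in rad, forces in N, time in s.
With the tool pointing down it reaches from about 0.325 to 0.775 m from the base axis. Payload 9.3 kg.
Tool frame: the origin (TCP) lies midway between the tips of the shut fingers; the grasp point (between the pads) lies behind it (hold_point_z is the y of the grasp point in the tool frame, in m); y points along the fingers, x is the direction in which the jaws open and shut, and the axes are right-handed (so a half turn about y gives the same grasp; the last joint's range is limited). The gripper opens to 85 mm and grips with 20 to 120 N. Pads are 22 mm wide; open, the fingers measure 114 mm over their backs; the gripper's body (76 mm by 85 mm) begins 54 mm behind the grasp point. The pads swing forward as they close: fully open they stand 13 mm farther back than shut.
Start: joints at [1.042, 0.259, 0.021, 1.334, 0, 1.418], TCP at [0.202, 0.512, 0.21] pointing down, gripper open.
Joint ranges: [-3.04, 3.04], [-0.91, 1.82], [-1.04, 1.36], [-1.92, 1.95], [-1.52, 1.45], [-3.14, 3.14]. Speed limits (rad/s): [2.22, 2.22, 2.79, 3.14, 3.14, 3.14].

## Interface

Orientations are given as a 3x3 rotation matrix whose columns are the frame's x, y, z axes.
In Python, from workcell import read_state, read_camera, finish_job, masks_of, mark_of, hold_point_z gives the robot as it stands.
- The arm moves only by the tool move_arm, never from a script. Its arguments are lists of equal length, an entry for each row: "linear": the shift along the tool's x, y, z in cm, a list of three; "spin": the turn about the tool's y in rad; "jaw": the finger opening in cm, from 0 to 8.54. In form: {"linear": [[tx, ty, tz], ...], "spin": [spin, ...], "jaw": [jaw, ...]}. A call has 1 to 10 rows; each row is the pose to reach, as a shift and turn from the pose commanded when the call began, along the tool's axes at that moment; what a row does not reach only later rows make up. A row lasts 1/10 s, in which the tool goes at most 50 mm and 8.59 degrees, less where a joint would pass 70% of its speed; a pose out of reach is approached as far as the arm can. A call with a gripper value outside its range is refused whole. The fingers move at their own pace and stop on an object; the grip force is fixed at half the most. Time passes only in rows, so rows that repeat a pose let the fingers close. It gives the time, the measured TCP pose, the force and the opening at its end, in the units of the state.
- read_state(): the state, without advancing time (a new reading comes with each control period).
- read_camera(name): name is "side" or "top"; returns a dict with "frame" (480x640x3 uint8, blue, green, red), "z_map" (480x640 float32, m along the optical axis (not along the pixel's ray), 0 where there is no reading), "camera_matrix" (3x3 intrinsics, pixels), "eye" and "rotation" of the camera in the world. Camera axes: x right, y down, z forward; pixel columns grow to the right and rows downward; lengths in m; the calibration is good to about 2 mm. A picture is of the moment at which its call begins.
- finish_job(): hands the job in, once; it reports no verdict.
Trained networks look in a picture, given as the dict that the camera call returned (one of the last four; its "shot" number tells which), for a name from the list of things; names that differ only in an ending like _2 or _b are one class to them, and where a whole thing is asked for, a point or a joint stands for the part that bears it (a point fixed in the world has none). Each returns a list of dicts, best first, with "conf" (0 to 1); they miss things now and then, are a little off and sometimes report something else, mostly with a low value. They report only what shows in the picture. A call takes as long as a camera call. They do not tell look-alikes from the thing itself.
- masks_of(picture, query): "region" (480x640 bool, what is visible of it) and "location" ([row, column] as shares, 0 to 1, of the picture: columns of its width, rows of its height, amid what is visible of it).
- mark_of(picture, query): "location" ([row, column] as shares, 0 to 1, of the picture: columns of its width, rows of its height: a listed point, or the origin of a listed thing).
The state is a dict: "clock": time; "q": joint angles; "qvel": joint speeds; "joint_torque": joint torques, N m; "ee_pos": TCP position; "ee_rot": TCP orientation; "contact_force": force on the tool from outside, world axes, zero at the start; "ft_torque": the same for the moment, N m; "gripper_width": finger opening in m.
Only numpy, scipy, OpenCV 4.12 (cv2) and the standard library are available. Lean on these libraries where they do the work, as an engineer would, in place of code of your own. Each camera call takes 0.05 s, during which the arm holds its last target.

## Working session

There is one attempt and no reset: what is moved stays moved. The work goes in short steps, Python scripts to look and compute and a tool call to move; the robot and the scene stay as the last step left them, time stands still between calls to the robot, and variables do not carry over. Pictures are saved under pics/ and viewed, and the job is handed in when it is done.

Besides the shell and the picture viewer there is one more tool, called as name(argument=value, ...), one argument or row to a line, values as JSON. move_arm: Moves the arm, as the interface text tells. Its arguments: {"type":"object","properties":{"linear":{"type":"array"},"spin":{"type":"array"},"jaw":{"type":"array"}},"required":["linear","spin","jaw"]}

```bash
ls; mkdir -p pics; cat > h.py <<'E'
import numpy as np,cv2,pickle
from workcell import *
def P(c,r,col):  # pixel row,col -> world using depth
    pass
def world(c,r,q,z=None):
    K=np.array(c['camera_matrix']);R=np.array(c['rotation']);e=np.array(c['eye'])
    d=np.array([(q-K[0,2])/K[0,0],(r-K[1,2])/K[1,1],1.0])
    if z is None:
        dd=c['z_map'][int(round(r)),int(round(q))]; return e+R@(d*dd)
    w=R@d; return e+w*((z-e[2])/w[2])
def pix(c,p):
    K=np.array(c['camera_matrix']);R=np.array(c['rotation']);e=np.array(c['eye'])
    v=K@(R.T@(np.array(p)-e)); return v[1]/v[2],v[0]/v[2]
def cloud(c):
    K=np.array(c['camera_matrix']);R=np.array(c['rotation']);e=np.array(c['eye'])
    v,u=np.mgrid[0:480,0:640]; d=c['z_map']
    p=np.stack([(u-K[0,2])/K[0,0]*d,(v-K[1,2])/K[1,1]*d,d],-1)
    return p@R.T+e
E
python3 - <<'E'
from h import *
s=read_state();print(s, hold_point_z)
for n in ['top','side']:
    c=read_camera(n);cv2.imwrite(f'pics/{n}0.png',c['frame']);pickle.dump(c,open(n+'0.pkl','wb'));print(n,c['eye'],c['rotation'],c['camera_matrix'])
    for q in ['ring_large','ring_medium','ring_small','stand','arbor_top','hoop','collar_home']:
        try:
            for m in mark_of(c,q)[:4]:
                r,k=m['location'][0]*480,m['location'][1]*640;print(q,round(m['conf'],2),round(r),round(k),world(c,r,k,{'arbor_top':.072,'collar_home':.024}.get(q,0)).round(4))
        except Exception as ex: print(q,ex)
E
```

```text
pics
{'clock': 0.0, 'q': array([1.04238849e+00, 2.59184539e-01, 2.07569245e-02, 1.33368238e+00,
       1.90197727e-05, 1.41820778e+00]), 'qvel': array([ 0.00016562,  0.00068334, -0.00054501,  0.00114633,  0.00046718,
        0.00018981]), 'joint_torque': array([-1.99272698e-03, -5.55638766e+01,  3.44533610e+01,  1.38278693e-02,
       -2.50031571e-04,  4.97572023e-05]), 'ee_pos': array([0.20170766, 0.51135245, 0.20986843]), 'ee_rot': array([[ 3.67034334e-01, -6.78720712e-04, -9.30207147e-01],
       [ 9.30206493e-01, -1.12490473e-03,  3.67034897e-01],
       [-1.29550861e-03, -9.99999137e-01,  2.18471755e-04]]), 'contact_force': array([-0.16573783,  1.61099193, -0.10854653]), 'ft_torque': array([-0.00734619,  0.00253704,  0.03386692]), 'gripper_width': 0.08524533696990945} -0.0187
top [ 0.32396212 -0.00208361  1.24304041] [[-0.00310557 -0.9869877   0.16076581]
 [-0.99991861  0.00505436  0.01171437]
 [-0.01237451 -0.16071634 -0.98692306]] [[592.12220666   0.         320.99166574]
 [  0.         592.12220666 242.50309654]
 [  0.           0.           1.        ]]
ring_large 0.76 206 2
[... 303 characters left out ...]
ollar_home 0.59 275 300 [0.4547 0.0565 0.024 ]
side [0.33693904 0.66837659 0.94313306] [[-0.97070023 -0.19506808  0.14031934]
 [-0.24012955  0.76588448 -0.59645516]
 [ 0.00888096 -0.61267398 -0.79028585]] [[460.51385386   0.         319.33020391]
 [  0.         460.51385386 250.15015783]
 [  0.           0.           1.        ]]
ring_large 0.66 339 246 [0.6028 0.2433 0.    ]
ring_large 0.57 349 303 [0.4735 0.2344 0.    ]
ring_medium 0.52 195 331 [ 0.5187 -0.2447  0.    ]
ring_medium 0.36 414 221 [0.5963 0.4127 0.    ]
stand 0.56 288 329 [0.4528 0.0647 0.    ]
arbor_top 0.96 268 333 [0.4493 0.0534 0.072 ]
hoop 0.9 416 225 [0.5878 0.415  0.    ]
collar_home 0.65 280 333 [0.4469 0.0534 0.024 ]
```

View pics/top0.png

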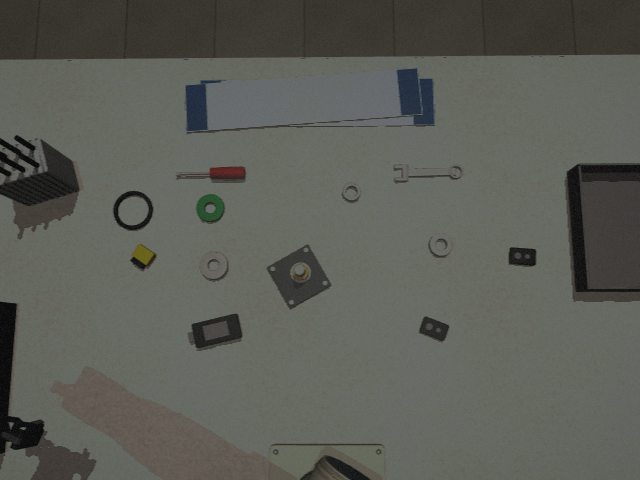

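View pics/side0.png

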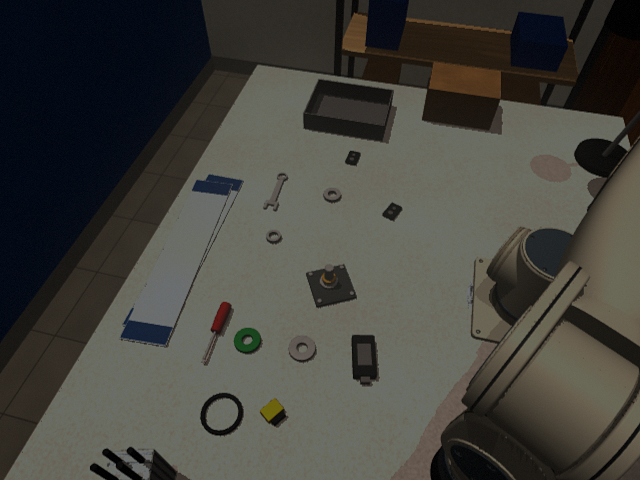

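Top view: bare large ring at px (row 265, col 214). The green look-alike is at (208, 210), the hoop at (211, 134), the medium ring at (244, 440), the small ring at (192, 351) and the stand at (275, 299). Side view: large (348, 303), green (340, 247), medium (195, 332), small (237, 274). The network's first choice for ring_large is the green one, so I reject it and take the bare ring at (265, 214). Next come measurements and a crop.

```bash
python3 - <<'E'
from h import *
from scipy.optimize import least_squares
C={n:pickle.load(open(n+'0.pkl','rb')) for n in ['top','side']}
guess={'L':(.472,.245,.030),'M':(.526,-.24,.025),'S':(.636,-.05,.02)}
def circ(p,r):
    f=lambda a: np.hypot(p[:,0]-a[0],p[:,1]-a[1])
    return f
for n,c in C.items():
    W=cloud(c)
    for k,g in guess.items():
        g0=world(c,*{'L':{'top':(265,214),'side':(348,303)},'M':{'top':(244,440),'side':(195,332)},'S':{'top':(192,351),'side':(237,274)}}[k][n],0.012)
        d=np.hypot(W[...,0]-g0[0],W[...,1]-g0[1])
        m=(d<g[2]+.012)&(W[...,2]>.007)&(W[...,2]<.02)&(c['z_map']>0)
        p=W[m]
        # ring band model: maximize area: fit annulus center by centroid & minEnclosing
        cn=p[:,:2].mean(0)
        rows,cols=np.nonzero(m)
        cs,_=cv2.findContours(m.astype('u1'),cv2.RETR_EXTERNAL,cv2.CHAIN_APPROX_NONE)
        cc=max(cs,key=len)[:,0,:]
        b=np.array([world(c,y,x,.012)[:2] for x,y in cc])
        s=least_squares(lambda a:np.hypot(b[:,0]-a[0],b[:,1]-a[1])-a[2],[*cn,g[2]],loss='soft_l1',f_scale=.001).x
        print(n,k,'n',len(p),'z',np.median(p[:,2]).round(4),'cent',cn.round(4),'fit',s.round(4))
    # stand
    d=np.hypot(W[...,0]-.453,W[...,1]-.06)
    for lo,hi in [(.066,.078),(.024,.05),(.007,.014)]:
        m=(d<.09)&(W[...,2]>lo)&(W[...,2]<hi)&(c['z_map']>0);p=W[m]
        print(n,'stand',lo,len(p),p.mean(0).round(4) if len(p) else 0, np.ptp(p,axis=0).round(4) if len(p) else 0,np.percentile(p[:,2],[10,50,90]).round(4))
        if lo<.01: print(cv2.minAreaRect(p[:,:2].astype('f4')*1000))
    x=c['frame'][:,:]
    def crop(r,q,h):
        i=x[r-h:r+h,q-h:q+h]; return cv2.resize(cv2.convertScaleAbs(i,alpha=2),(380,380),interpolation=cv2.INTER_CUBIC)
    r=[(275,299),(265,214)] if n=='top' else [(285,331),(348,303)]
    cv2.imwrite(f'pics/crop_{n}.png',np.hstack([crop(*r[0],38),crop(*r[1],38)]))
E
```

```text
top L n 527 z 0.0123 cent [0.4783 0.2398] fit [0.4783 0.2399 0.029 ]
top M n 326 z 0.0118 cent [ 0.5201 -0.238 ] fit [ 0.52   -0.2379  0.0239]
top S n 172 z 0.0123 cent [ 0.6353 -0.0507] fit [ 0.6351 -0.051   0.0188]
top stand 0.066 96 [0.4609 0.0569 0.0725] [0.022  0.022  0.0115] [0.0691 0.0726 0.0756]
top stand 0.024 103 [0.4568 0.055  0.0344] [0.0313 0.0312 0.0219] [0.0308 0.0338 0.0376]
top stand 0.007 1608 [0.4532 0.0614 0.0106] [0.1602 0.1452 0.007 ] [0.008  0.0106 0.013 ]
((464.3726806640625, 67.35565185546875), (149.96469116210938, 141.32235717773438), 56.477725982666016)
side L n 443 z 0.0102 cent [0.4746 0.2384] fit [0.4745 0.2385 0.0289]
side M n 141 z 0.0105 cent [ 0.5166 -0.2406] fit [ 0.5161 -0.239   0.0234]
side S n 95 z 0.01 cent [ 0.6308 -0.0535] fit [ 0.6308 -0.052   0.0187]
side stand 0.066 63 [0.4574 0.0546 0.07  ] [0.0206 0.021  0.0067] [0.0678 0.0701 0.0721]
side stand 0.024 105 [0.4563 0.0609 0.0343] [0.0328 0.0264 0.0233] [0.0285 0.0326 0.0448]
side stand 0.007 914 [0.4486 0.0641 0.0094] [0.1297 0.1321 0.0068] [0.0075 0.0092 0.0118]
((450.9307556152344, 59.14270782470703), (99.5464859008789, 101.92875671386719), 29.716691970825195)
```

```bash
python3 -c "
import cv2,numpy as np
cv2.imwrite('pics/crops.png',cv2.resize(np.vstack([cv2.imread('pics/crop_top.png'),cv2.imread('pics/crop_side.png')]),(600,600)))"
```

```text
(no output)
```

View pics/crops.png

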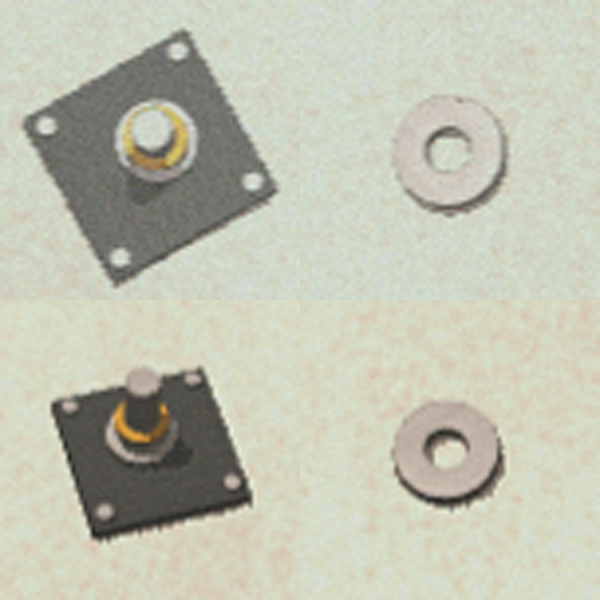

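The crop at (265, 214) confirms a bare grey metal ring, clear of its neighbours. The two cameras disagree by about 4 mm in x, so I'll average them and centre the ring mechanically. That means gripping, turning 90° and gripping again. First I go above the large ring.

move_arm(
  linear=[
    [-15.25, 0, -35.55],
    [-15.25, 0, -35.55],
    [-15.25, 0, -35.55],
    [-15.25, 0, -35.55],
    [-15.25, 0, -35.55],
    [-15.25, 0, -35.55],
    [-15.25, 5, -35.55],
    [-15.25, 10, -35.55],
    [-15.25, 14, -35.55],
    [-15.25, 14, -35.55],
  ],
  spin=[0, 0, 0, 0, 0, 0, 0, 0, 0, 0],
  jaw=[8.5, 8.5, 8.5, 8.5, 8.5, 8.5, 8.5, 8.5, 8.5, 8.5],
)

```text
clock: 1.8
ee_pos: [0.4759, 0.2374, 0.0669]
ee_rot: [[0.369, -0.004, -0.929], [0.929, -0.001, 0.369], [-0.003, -1.0, 0.003]]
contact_force: [-0.0, 0.3, 0.6]
gripper_width: 0.085
```

```bash
cat >> h.py <<'E'
def go(x,y,z):
    s=read_state();d=np.array([x,y,z])-s['ee_pos'];print('lin cm',(s['ee_rot'].T@d*100).round(2),'pos',s['ee_pos'].round(4),'q',s['q'].round(2),'F',s['contact_force'].round(1),'w',round(s['gripper_width'],4))
E
python3 - <<'E'
from h import *
go(.4764,.239,-.001)
c=read_camera('side');cv2.imwrite('pics/s1.png',cv2.convertScaleAbs(cv2.resize(c['frame'][260:430,180:430],None,fx=3,fy=3),alpha=1.8))
E
```

```text
lin cm [ 0.18  6.79 -0.01] pos [0.4759 0.2374 0.0669] q [ 0.3   0.31 -0.28  0.98 -0.    0.68] F [-0.   0.3  0.6] w 0.085
```

View pics/s1.png

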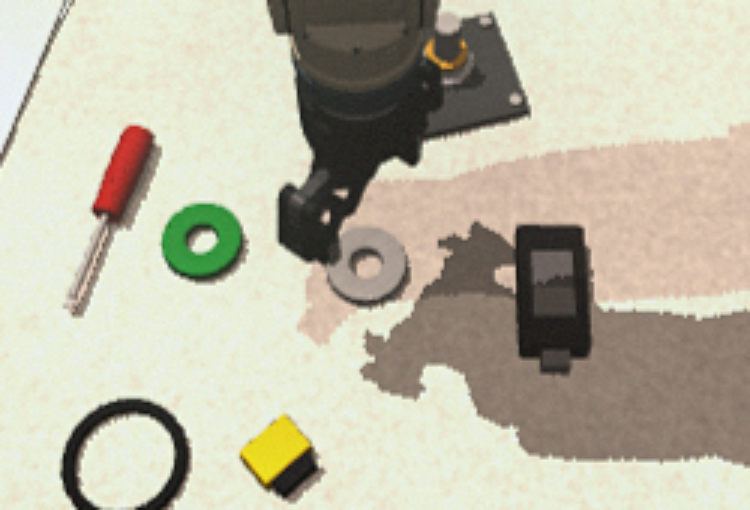

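```bash
python3 - <<'E'
from h import *
c=pickle.load(open('side0.pkl','rb'))
s=read_state()
for a in (-.0426,.0426):
    p=s['ee_pos']+s['ee_rot'][:,0]*a-s['ee_rot'][:,1]*.013
    r,q=pix(c,p);print((q-180)*3,(r-260)*3)
E
```

```text
399.08202229018036 175.2634644228816
325.39631564646743 265.0850237003696
```

The finger tips project where they appear, about (322, 262) in the crop. The jaws straddle the large ring and nothing else is in the way.

move_arm(
  linear=[
    [0.2, 3, 0],
    [0.2, 5, 0],
    [0.2, 6, 0],
    [0.2, 6.6, 0],
    [0.2, 6.8, 0],
    [0.2, 6.8, 0],
    [0.2, 6.8, 0],
    [0.2, 6.8, 0],
    [0.2, 6.8, 0],
    [0.2, 6.8, 0],
  ],
  spin=[0, 0, 0, 0, 0, 0, 0, 0, 0, 0],
  jaw=[8.5, 8.5, 8.5, 8.5, 8.5, 7, 5.5, 5.5, 5.5, 5.5],
)

```text
clock: 2.85
ee_pos: [0.4774, 0.2412, 0.0027]
ee_rot: [[0.367, 0.0, -0.93], [0.93, 0.0, 0.367], [0.0, -1.0, -0.0]]
contact_force: [0.1, -0.7, 0.0]
gripper_width: 0.0552
```

```bash
python3 - <<'E'
from h import *
go(.4764,.239,-.001)
c=read_camera('side');d=read_camera('top')
a=cv2.resize(c['frame'][290:390,250:375],(400,320),interpolation=2);b=cv2.resize(d['frame'][215:315,150:275],(400,320),interpolation=2)
cv2.imwrite('pics/s2.png',cv2.convertScaleAbs(np.hstack([a,b]),alpha=2.))
E
```

```text
lin cm [-0.24  0.37  0.02] pos [0.4774 0.2412 0.0027] q [ 0.31  0.38 -0.37  0.82 -0.    0.69] F [ 0.1 -0.7  0. ] w 0.0552
```

View pics/s2.png

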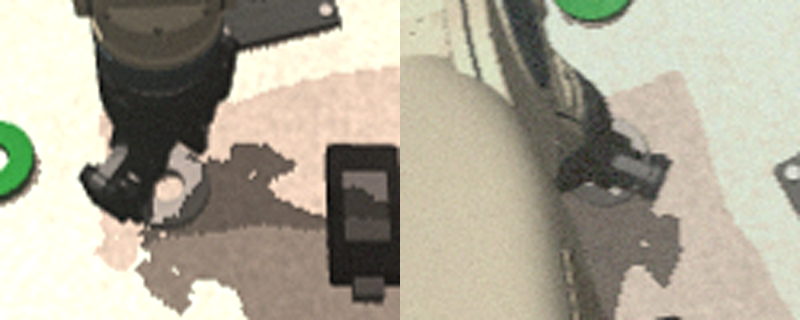

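The ring has not been gripped. The fingers shut over its top at 55 mm, so the tips lag further behind the TCP than I assumed, by about 10 mm at this opening. I'll reopen, go about 7 mm lower and close again.

move_arm(
  linear=[
    [0, -0.5, 0],
    [0, -0.5, 0],
    [-0.15, -0.5, 0],
    [-0.15, 0.3, 0],
    [-0.15, 0.7, 0],
    [-0.15, 0.7, 0],
    [-0.15, 0.7, 0],
    [-0.15, 0.7, 0],
    [-0.15, 0.7, 0],
    [-0.15, 0.7, 0],
  ],
  spin=[0, 0, 0, 0, 0, 0, 0, 0, 0, 0],
  jaw=[8.5, 8.5, 8.5, 8.5, 8.5, 7, 5.5, 5.5, 5.5, 5.5],
)

```text
clock: 3.95
ee_pos: [0.4769, 0.2398, -0.0044]
ee_rot: [[0.367, 0.0, -0.93], [0.93, 0.0, 0.367], [0.0, -1.0, -0.0]]
contact_force: [0.1, -0.2, -0.3]
gripper_width: 0.0546
```

```bash
python3 - <<'E'
from h import *
go(.4764,.239,-.001)
c=read_camera('side');d=read_camera('top')
a=cv2.resize(c['frame'][310:370,275:335],(400,400),interpolation=2);b=cv2.resize(d['frame'][235:295,185:245],(400,400),interpolation=2)
cv2.imwrite('pics/s3.png',cv2.convertScaleAbs(np.hstack([a,b]),alpha=2.5))
s=read_state()
for x in (-.0273,.0273):
    p=s['ee_pos']+s['ee_rot'][:,0]*x-s['ee_rot'][:,1]*.008
    for i in ([c,310,275],[d,235,185]):
        r,q=pix(i[0],p);print((q-i[2])*6.67,(r-i[1])*6.67)
W=cloud(c)
for cc in (c,d):
    W=cloud(cc);m=np.hypot(W[...,0]-.4764,W[...,1]-.239)<.034
    print(np.histogram(W[m][:,2],bins=np.arange(-.01,.06,.005)))
E
```

```text
lin cm [-0.09 -0.34  0.01] pos [ 0.4769  0.2398 -0.0044] q [ 0.31  0.39 -0.38  0.8   0.    0.68] F [ 0.1 -0.2 -0.3] w 0.0546
220.04224538532173 204.13709066152327
269.51610252101636 237.60234668855526
121.15439230986922 327.68928511463673
111.12043809870389 175.47975503378314
(array([  9,  96,  54, 115, 143,   2,  11,  10,   6,   9,   6,   6,   1]), array([-0.01 , -0.005,  0.   ,  0.005,  0.01 ,  0.015,  0.02 ,  0.025,
        0.03 ,  0.035,  0.04 ,  0.045,  0.05 ,  0.055]))
(array([ 0, 51, 60, 32, 84, 15,  2,  0,  0,  0,  0,  0,  0]), array([-0.01 , -0.005,  0.   ,  0.005,  0.01 ,  0.015,  0.02 ,  0.025,
        0.03 ,  0.035,  0.04 ,  0.045,  0.05 ,  0.055]))
```

View pics/s3.png

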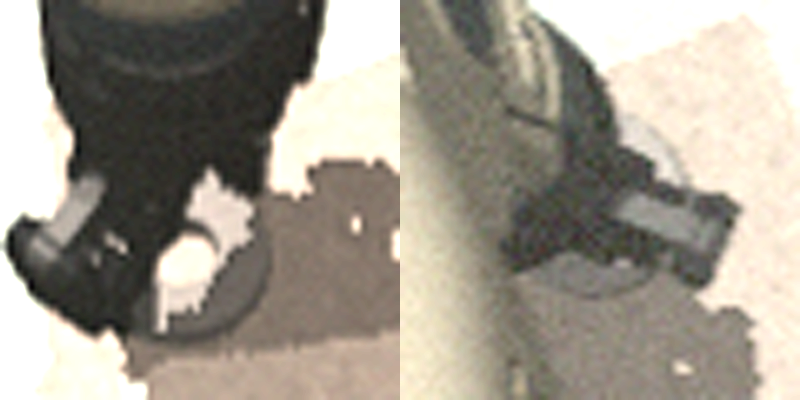

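move_arm(
  linear=[
    [0, 0, 0],
    [0, 0, 0],
    [0, 0, 0],
    [0, 0, 0],
  ],
  spin=[0, 0, 0, 0],
  jaw=[4.5, 4.5, 4.5, 4.5],
)

```text
clock: 4.45
ee_pos: [0.4768, 0.2398, -0.0045]
ee_rot: [[0.367, 0.0, -0.93], [0.93, 0.0, 0.367], [0.0, -1.0, -0.0]]
contact_force: [-0.2, 0.1, -0.1]
gripper_width: 0.045
```

```bash
python3 - <<'E'
from h import *
c=read_camera('side')
cv2.imwrite('pics/s4.png',cv2.convertScaleAbs(cv2.resize(c['frame'][300:375,260:360],(800,600),interpolation=2),alpha=2.5))
s=read_state();W=cloud(c)
m=(c['frame'].max(-1)<45)&(np.hypot(W[...,0]-.477,W[...,1]-.24)<.08)&(c['z_map']>0)
L=(W-s['ee_pos'])@s['ee_rot']
m&=(L[...,1]>-.06)
p=L[m]*1000
for lo in range(-70,80,10):
    k=(p[:,0]>lo)&(p[:,0]<lo+10)
    if k.sum(): print(lo,k.sum(),'y max',np.percentile(p[k,1],[50,90,98]).round(1),'z',np.percentile(p[k,2],[5,95]).round(1))
r,q=pix(c,s['ee_pos']+s['ee_rot'][:,0]*.0225);print((q-260)*8,(r-300)*8)
E
```

```text
-60 1 y max [-2.5 -2.5 -2.5] z [13.6 13.6]
-30 68 y max [-34.  -14.1 -12. ] z [-1.2 16.6]
-20 27 y max [-15.1 -12.1  -8.6] z [-3.6 27.6]
-10 30 y max [-14.7 -11.4 -10.3] z [15.5 30.2]
0 29 y max [-13.8 -11.6  -8.6] z [16.1 29. ]
10 27 y max [-13.6  -9.3  -7.5] z [11.9 25.1]
20 40 y max [-28.2 -10.1  -5. ] z [ 6.4 16.8]
30 12 y max [-41.3 -34.4 -30.6] z [ 6.6 10. ]
277.2395028320134 472.1981662463072
```

View pics/s4.png

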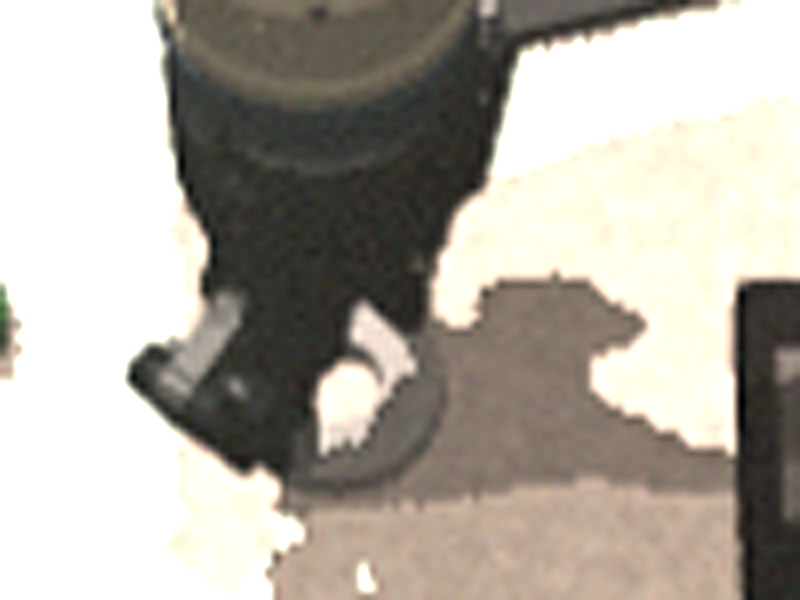

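```bash
python3 - <<'E'
from h import *
s=read_state()
c=read_camera('side');d=read_camera('top')
for cc in (c,d):
    L=(cloud(cc)-s['ee_pos'])@s['ee_rot']*1000
    m=(abs(L[...,0])<70)&(abs(L[...,2])<40)&(L[...,1]>-50)&(cc['z_map']>0)
    p=L[m]; 
    G=np.full((14,10),np.nan)
    for i in range(14):
        for j in range(10):
            k=(p[:,0]//10==i-7)&(p[:,2]//8==j-5)
            if k.sum(): G[i,j]=np.median(-p[k,1])
    print('rows x -70..70 step10, cols z -40..40 step 8: height above TCP');print(G.round(0))
E
```

```text
rows x -70..70 step10, cols z -40..40 step 8: height above TCP
[[nan nan nan nan  3.  3.  3.  3.  3.  2.]
 [nan nan nan nan  2.  2.  4.  3.  4.  4.]
 [nan nan nan nan nan  3.  4.  3.  4.  2.]
 [nan nan nan nan nan nan  4.  3.  2.  3.]
 [nan nan nan nan 16. 25. 29. 12.  3.  3.]
 [nan nan nan nan  9. 11. 15. 16.  4.  3.]
 [nan nan nan -1.  3.  3. 13. 16. 13.  2.]
 [nan nan 16. nan  3.  3. 15. 15. 11.  3.]
 [nan nan nan nan nan 14. 15. 13.  3.  3.]
 [nan  1. -1. nan  4.  4. 15.  4.  2.  3.]
 [ 3.  2.  3.  3.  2.  3.  4.  3.  3.  2.]
 [ 2.  3.  3.  3.  3.  3.  3.  3.  3.  4.]
 [ 2.  2.  3.  3.  3.  3.  3.  2.  3.  2.]
 [ 3.  3.  4.  3.  3.  3.  3.  4.  3.  3.]]
rows x -70..70 step10, cols z -40..40 step 8: height above TCP
[[ 6.  5.  6.  4.  6.  5.  3.  4.  4.  6.]
 [ 6.  3.  6.  5.  5.  6.  6.  5.  6.  3.]
 [ 4.  5.  4.  5.  5.  5.  4.  5.  4.  6.]
 [ 5.  4.  5. nan nan nan  4.  6.  5.  6.]
 [ 5.  5.  6. 14. nan 15. 13.  7.  6.  5.]
 [ 5.  7. 17. 19. nan nan 16. 15.  6.  5.]
 [ 6. 17. 18. nan nan nan 18. 16.  9.  5.]
 [ 4. 14. nan nan nan nan nan 18. 10.  7.]
 [ 2. nan nan nan nan nan nan nan  4.  5.]
 [nan nan nan nan nan nan nan nan nan nan]
 [nan nan nan nan nan nan nan nan nan nan]
 [nan nan nan nan nan nan nan nan nan nan]
 [nan nan nan nan nan nan nan nan nan nan]
 [nan nan nan nan nan nan nan nan nan nan]]
```

```bash
python3 - <<'E'
from h import *
s=read_state()
c=read_camera('side')
L=(cloud(c)-s['ee_pos'])@s['ee_rot']*1000
# list along image around finger
for r in range(340,362,2):
    print(r,[ '(%d,%d,%d)'%(L[r,q,0],-L[r,q,1],L[r,q,2]) for q in range(274,314,3)])
E
```

```text
340 ['(13,1,-65)', '(10,3,-59)', '(6,2,-53)', '(2,2,-48)', '(44,128,1)', '(41,128,5)', '(39,131,11)', '(31,120,12)', '(23,107,13)', '(21,111,19)', '(-19,16,-5)', '(-24,15,0)', '(-24,25,7)', '(-25,31,15)']
342 ['(16,0,-62)', '(15,7,-54)', '(9,2,-50)', '(51,128,-1)', '(47,127,3)', '(43,126,7)', '(28,93,1)', '(23,89,5)', '(21,94,11)', '(22,107,20)', '(-16,14,-3)', '(-20,14,2)', '(-24,15,7)', '(-29,12,12)']
344 ['(21,1,-59)', '(60,125,-8)', '(56,122,-5)', '(53,125,0)', '(50,126,5)', '(43,114,6)', '(28,83,0)', '(26,90,8)', '(25,95,14)', '(21,94,19)', '(-14,10,-1)', '(-16,15,5)', '(-20,15,10)', '(-24,13,15)']
346 ['(25,2,-55)', '(63,123,-6)', '(59,123,-2)', '(56,123,2)', '(52,122,7)', '(44,108,7)', '(26,70,0)', '(29,86,9)', '(27,91,16)', '(-8,4,-5)', '(-13,3,0)', '(-13,12,7)', '(-15,16,13)', '(-19,17,19)']
348 ['(28,0,-53)', '(65,120,-5)', '(63,123,0)', '(60,124,5)', '(56,123,9)', '(49,113,11)', '(31,73,3)', '(30,80,10)', '(29,87,17)', '(-5,2,-3)', '(-9,2,1)', '(-12,5,7)', '(-13,13,15)', '(-15,16,21)']
350 ['(33,3,-49)', '(28,0,-45)', '(65,121,2)', '(63,123,7)', '(59,123,12)', '(52,113,13)
[... 387 characters left out ...]
3,97,13)', '(46,87,15)', '(30,50,9)', '(26,48,13)', '(10,15,8)', '(7,17,14)', '(2,13,18)', '(0,15,24)', '(-5,13,29)']
356 ['(45,5,-39)', '(39,0,-35)', '(36,3,-29)', '(33,5,-23)', '(52,72,3)', '(55,92,15)', '(45,74,14)', '(31,44,9)', '(26,38,13)', '(14,15,11)', '(9,12,16)', '(6,14,21)', '(2,15,27)', '(-5,3,29)']
358 ['(48,5,-36)', '(43,1,-32)', '(40,3,-26)', '(36,3,-21)', '(33,4,-15)', '(56,84,14)', '(47,69,15)', '(31,31,8)', '(27,33,14)', '(18,16,14)', '(14,17,20)', '(9,13,24)', '(4,8,28)', '(-2,1,31)']
360 ['(51,2,-34)', '(47,1,-29)', '(44,3,-23)', '(39,0,-19)', '(36,1,-13)', '(32,3,-7)', '(29,3,-2)', '(25,4,3)', '(24,11,10)', '(19,10,15)', '(17,14,22)', '(11,9,26)', '(5,3,29)', '(1,2,34)']
```

The jaws pass freely above the ring, so at these openings the tips sit more than 16 mm behind the TCP. I'll find the tip height by touching down gently on the ring top (12 mm) from here.

move_arm(
  linear=[
    [0, 0.1, 0],
    [0, 0.2, 0],
    [0, 0.3, 0],
    [0, 0.4, 0],
  ],
  spin=[0, 0, 0, 0],
  jaw=[4.5, 4.5, 4.5, 4.5],
)

```text
clock: 5.05
ee_pos: [0.4767, 0.2397, -0.0087]
ee_rot: [[0.367, -0.0, -0.93], [0.93, -0.0, 0.367], [-0.0, -1.0, 0.0]]
contact_force: [-0.2, -0.3, 0.0]
gripper_width: 0.0451
```

```bash
python3 - <<'E'
from h import *
go(.4764,.239,-.001)
c=read_camera('side');d=read_camera('top')
a=cv2.resize(c['frame'][310:370,275:335],(400,400),interpolation=2);b=cv2.resize(d['frame'][235:295,185:245],(400,400),interpolation=2)
cv2.imwrite('pics/s5.png',cv2.convertScaleAbs(np.hstack([a,b]),alpha=4,beta=20))
E
```

```text
lin cm [-0.08 -0.77  0.  ] pos [ 0.4767  0.2397 -0.0087] q [ 0.31  0.39 -0.39  0.79 -0.    0.68] F [-0.2 -0.3  0. ] w 0.0451
```

View pics/s5.png

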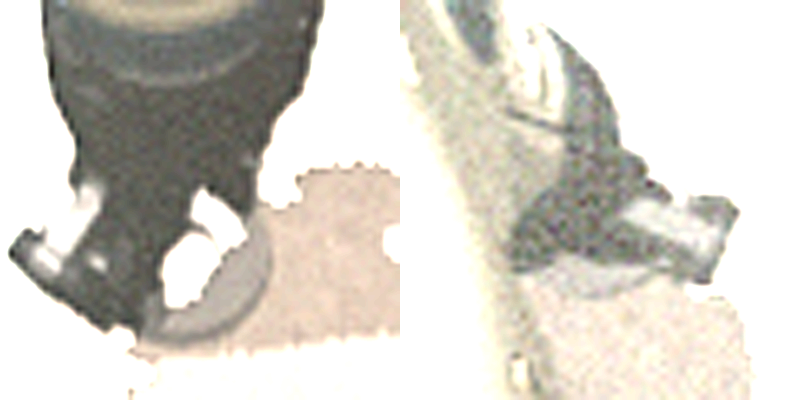

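move_arm(
  linear=[
    [0, 0.1, 0],
    [0, 0.2, 0],
    [0, 0.3, 0],
    [0, 0.4, 0],
    [0, 0.4, 0],
  ],
  spin=[0, 0, 0, 0, 0],
  jaw=[4.5, 4.5, 4.5, 4.5, 4.5],
)

```text
clock: 5.65
ee_pos: [0.4769, 0.2398, -0.011]
ee_rot: [[0.367, 0.001, -0.93], [0.93, 0.0, 0.367], [0.001, -1.0, -0.001]]
contact_force: [-5.2, -2.6, 19.0]
gripper_width: 0.0452
```

Contact came at TCP z ≈ −0.0105 with 45 mm opening, so the tips stand about 22.5 mm behind the TCP there and about 25 mm at 60 mm. To put the tips 4 mm above the table, TCP z should be −0.021.

move_arm(
  linear=[
    [0, -0.5, 0],
    [0, -0.8, 0],
    [0, -0.8, 0],
    [0, -0.8, 0],
    [0, 0.4, 0],
    [0, 0.8, 0],
    [0, 0.8, 0],
    [0, 0.8, 0],
    [0, 0.8, 0],
    [0, 0.8, 0],
  ],
  spin=[0, 0, 0, 0, 0, 0, 0, 0, 0, 0],
  jaw=[4.5, 7, 8.5, 8.5, 8.5, 8.5, 7, 5.5, 5.5, 5.5],
)

```text
clock: 6.65
ee_pos: [0.4768, 0.2398, -0.0203]
ee_rot: [[0.367, 0.0, -0.93], [0.93, 0.0, 0.367], [0.0, -1.0, -0.0]]
contact_force: [-2.6, 0.0, 2.4]
gripper_width: 0.0567
```

move_arm(
  linear=[
    [0, 0, 0],
    [0, 0, 0],
    [0, 0, 0],
    [0, 0, 0],
  ],
  spin=[0, 0, 0, 0],
  jaw=[4.5, 4.5, 4.5, 4.5],
)

```text
clock: 7.05
ee_pos: [0.4768, 0.2398, -0.0203]
ee_rot: [[0.367, 0.0, -0.93], [0.93, -0.0, 0.367], [0.0, -1.0, -0.0]]
contact_force: [-2.0, -0.7, 5.5]
gripper_width: 0.0565
```

```bash
python3 - <<'E'
from h import *
go(.4764,.239,-.001)
c=read_camera('side');d=read_camera('top')
a=cv2.resize(c['frame'][310:370,275:335],(400,400),interpolation=2);b=cv2.resize(d['frame'][235:295,185:245],(400,400),interpolation=2)
cv2.imwrite('pics/s6.png',cv2.convertScaleAbs(np.hstack([a,b]),alpha=3,beta=10))
E
```

```text
lin cm [-0.08 -1.93  0.  ] pos [ 0.4768  0.2398 -0.0203] q [ 0.31  0.41 -0.4   0.76 -0.    0.68] F [-2.  -0.7  5.5] w 0.0565
```

View pics/s6.png

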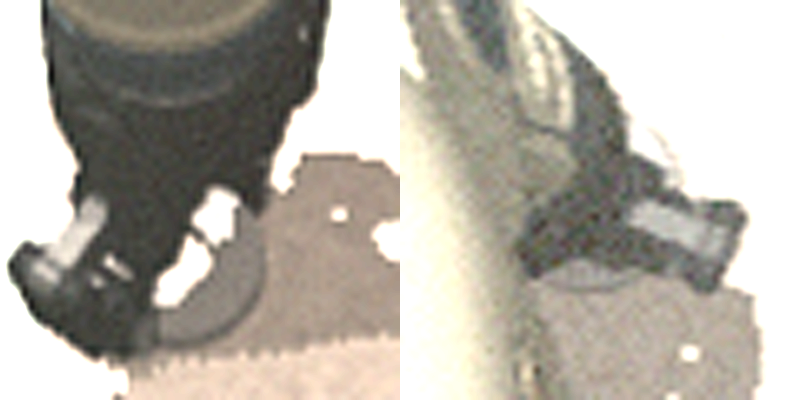

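The ring is gripped: the jaws stop at 56.5 mm on a 60 mm ring, so the reading runs about 3.5 mm low. I'll release, turn 90° and regrip to centre it in both directions.

move_arm(
  linear=[
    [0, 0, 0],
    [0, 0, 0],
    [0, 0, 0],
    [0, 0, 0],
    [0, 0, 0],
    [0, 0, 0],
    [0, 0, 0],
    [0, 0, 0],
    [0, 0, 0],
    [0, 0, 0],
  ],
  spin=[0, 0, -0.15, -0.3, -0.45, -0.6, -0.75, -0.9, -1.05, -1.2],
  jaw=[7.5, 8.5, 8.5, 8.5, 8.5, 8.5, 8.5, 8.5, 8.5, 8.5],
)

```text
clock: 8.15
ee_pos: [0.4769, 0.2398, -0.0207]
ee_rot: [[-0.738, 0.0, -0.675], [0.675, 0.0, -0.738], [-0.0, -1.0, -0.0]]
contact_force: [0.2, 0.2, -1.0]
gripper_width: 0.0852
```

move_arm(
  linear=[
    [0, 0, 0],
    [0, 0, 0],
    [0, 0, 0],
    [0, 0, 0],
    [0, 0, 0],
    [0, 0, 0],
    [0, 0, 0],
    [0, 0, 0],
    [0, 0, 0],
  ],
  spin=[-0.15, -0.3, -0.37, -0.37, -0.37, -0.37, -0.37, -0.37, -0.37],
  jaw=[8.5, 8.5, 8.5, 7, 5.5, 5, 5, 5, 5],
)

```text
clock: 9.05
ee_pos: [0.4771, 0.2398, -0.0195]
ee_rot: [[-0.929, 0.001, -0.37], [0.37, 0.0, -0.929], [-0.001, -1.0, -0.001]]
contact_force: [-3.0, -1.3, 12.0]
gripper_width: 0.0572
```

move_arm(
  linear=[
    [0, -1, 0],
    [0, -3, 0],
    [0, -6, 0],
    [0, -10, 0],
    [0, -10, 0],
  ],
  spin=[0, 0, 0, 0, 0],
  jaw=[5, 5, 5, 5, 5],
)

```text
clock: 9.55
ee_pos: [0.4792, 0.2406, 0.0845]
ee_rot: [[-0.929, 0.007, -0.369], [0.369, 0.002, -0.929], [-0.006, -1.0, -0.005]]
contact_force: [0.8, -0.2, -0.3]
gripper_width: 0.0565
```

```bash
python3 - <<'E'
from h import *
go(.4598,.0563,.08)
c=read_camera('side')
cv2.imwrite('pics/s7.png',cv2.convertScaleAbs(cv2.resize(c['frame'][230:380,230:430],(800,600),interpolation=2),alpha=3,beta=10))
E
```

```text
lin cm [-4.99  0.39 17.85] pos [0.4792 0.2406 0.0845] q [ 0.31  0.3  -0.25  1.01  0.   -0.88] F [ 0.8 -0.2 -0.3] w 0.0565
```

View pics/s7.png

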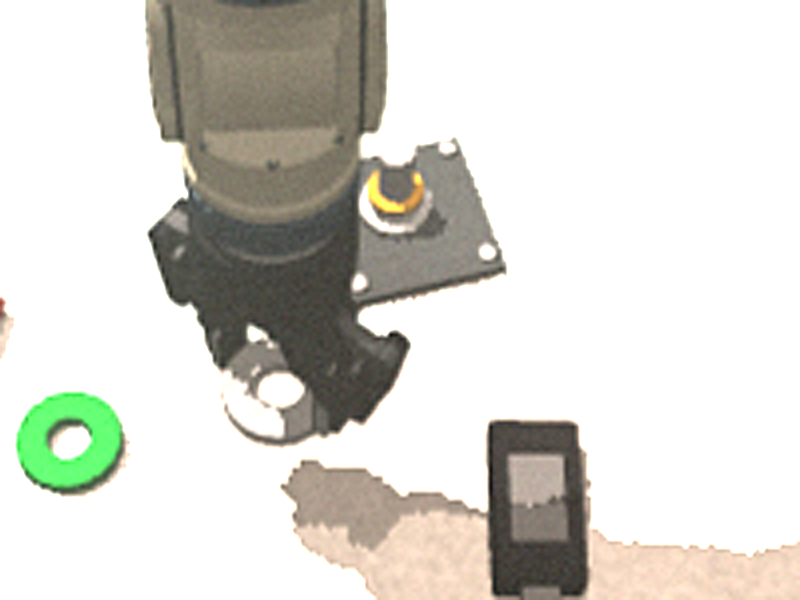

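The large ring is lifted and held, seen at (275, 390) in the crop. Moving over the arbor.

move_arm(
  linear=[
    [-5.14, -0.5, 17.7],
    [-5.14, -0.5, 17.7],
    [-5.14, -0.5, 17.7],
    [-5.14, -0.5, 17.7],
    [-5.14, -0.5, 17.7],
    [-5.14, -0.5, 17.7],
    [-5.14, -0.5, 17.7],
    [-5.14, -0.5, 17.7],
  ],
  spin=[0, 0, 0, 0, 0, 0, 0, 0],
  jaw=[5, 5, 5, 5, 5, 5, 5, 5],
)

```text
clock: 10.4
ee_pos: [0.4593, 0.0572, 0.0841]
ee_rot: [[-0.93, -0.001, -0.367], [0.367, 0.0, -0.93], [0.001, -1.0, 0.0]]
contact_force: [0.4, -0.1, 0.0]
gripper_width: 0.057
```

```bash
python3 - <<'E'
from h import *
go(.4598,.0563,.056)
c=read_camera('side');d=read_camera('top')
a=cv2.resize(c['frame'][235:310,295:370],(400,400),interpolation=2);b=cv2.resize(d['frame'][225:325,250:350],(400,400),interpolation=2)
cv2.imwrite('pics/s8.png',cv2.convertScaleAbs(np.hstack([a,b]),alpha=2,beta=10))
s=read_state()
W=cloud(c);T=s['ee_pos']
m=(np.hypot(W[...,0]-T[0],W[...,1]-T[1])<.04)&(W[...,2]>.08)&(W[...,2]<.13)
p=W[m];print(len(p))
# plane fit to bright ring pixels
br=c['frame'][m].min(-1)>70;q=p[br];print(br.sum(),np.percentile(q[:,2],[5,50,95]))
A=np.c_[q[:,:2]-T[:2],np.ones(len(q))];print(np.linalg.lstsq(A,q[:,2],rcond=None)[0])
E
```

```text
lin cm [-0.08  2.81  0.07] pos [0.4593 0.0572 0.0841] q [-0.06  0.19 -0.41  0.97  0.   -1.25] F [ 0.4 -0.1  0. ] w 0.057
437
86 [0.10526582 0.11364852 0.11576029]
[0.05507164 0.07248771 0.11185704]
```

View pics/s8.png

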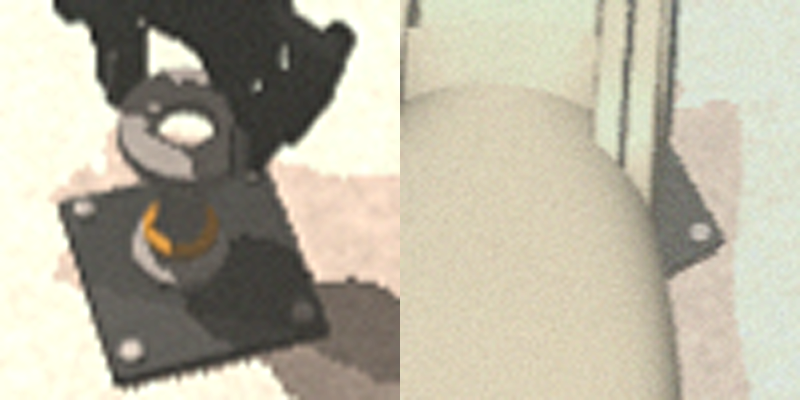

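```bash
python3 - <<'E'
from h import *
s=read_state();T=s['ee_pos']
Q=[]
for i in range(3):
    c=read_camera('side');W=cloud(c)
    r=np.hypot(W[...,0]-T[0]+.0026,W[...,1]-T[1]+.0013)
    m=(r<.029)&(r>.0135)&(W[...,2]>.095)&(W[...,2]<.122)
    Q.append(W[m])
q=np.vstack(Q);
for k in range(4):
    A=np.c_[q[:,:2]-T[:2],np.ones(len(q))];x=np.linalg.lstsq(A,q[:,2],rcond=None)[0];e=q[:,2]-A@x;print(len(q),x.round(4),e.std().round(4));q=q[abs(e)<2*e.std()]
# hole centre: bright/table pixels seen through hole
m=(W[...,2]<.09)&(r<.05)
# table seen through hole: project ray to z=.115 plane
B=[]
for rr in range(235,310):
    for cc in range(295,370):
        p=world(c,rr,cc,.1135)
        if np.hypot(p[0]-T[0]+.0026,p[1]-T[1]+.0013)<.016 and W[rr,cc,2]<.09: B.append(p)
B=np.array(B);print('hole',len(B),B.mean(0)-T, np.ptp(B,axis=0))
E
```

```text
775 [ 0.0142 -0.0083  0.1141] 0.002
748 [0.0067 0.0028 0.1142] 0.0015
710 [0.0057 0.0077 0.1141] 0.0013
681 [0.0042 0.009  0.1142] 0.0012
hole 45 [-0.00360309  0.00338556  0.02923083] [2.08738084e-02 1.47667442e-02 2.22044605e-16]
```

```bash
python3 - <<'E'
from h import *
go(.4598,.0563,.056)
E
```

```text
lin cm [-0.05  2.84  0.03] pos [0.4595 0.0568 0.0844] q [-0.06  0.19 -0.41  0.97 -0.   -1.25] F [-1.2  0.5 -1.1] w 0.0568
```

The ring is flat to within 0.01 rad. Descending to just above the arbor top, then in 1 mm steps while watching the force.

move_arm(
  linear=[
    [0, 1.5, 0],
    [0, 2.6, 0],
    [0, 2.9, 0],
    [0, 3.0, 0],
    [0, 3.1, 0],
    [0, 3.2, 0],
    [0, 3.3, 0],
    [0, 3.3, 0],
  ],
  spin=[0, 0, 0, 0, 0, 0, 0, 0],
  jaw=[5, 5, 5, 5, 5, 5, 5, 5],
)

```text
clock: 11.45
ee_pos: [0.46, 0.0562, 0.052]
ee_rot: [[-0.93, 0.001, -0.368], [0.368, 0.0, -0.93], [-0.001, -1.0, -0.0]]
contact_force: [0.6, 0.4, 3.1]
gripper_width: 0.0567
```

move_arm(
  linear=[
    [0, 0.05, 0],
    [0, 0.1, 0],
    [0, 0.1, 0],
  ],
  spin=[0, 0, 0],
  jaw=[5, 5, 5],
)

```text
clock: 11.75
ee_pos: [0.4603, 0.0562, 0.0512]
ee_rot: [[-0.93, 0.002, -0.368], [0.368, -0.0, -0.93], [-0.002, -1.0, -0.001]]
contact_force: [0.5, 0.7, 8.1]
gripper_width: 0.0567
```

```bash
python3 - <<'E'
from h import *
s=read_state();print(s['contact_force'].round(2),s['ft_torque'].round(3),s['ee_pos'])
c=read_camera('side');cv2.imwrite('pics/s9.png',cv2.convertScaleAbs(cv2.resize(c['frame'][240:300,300:360],(600,600),interpolation=2),alpha=2.5,beta=10))
s=read_state();print(s['contact_force'].round(2),s['ft_torque'].round(3))
E
```

```text
[0.46 0.68 8.08] [-0.021 -0.035 -0.029] [0.46025537 0.05621274 0.05124373]
[0.08 0.1  7.69] [-0.011 -0.052 -0.007]
```

View pics/s9.png

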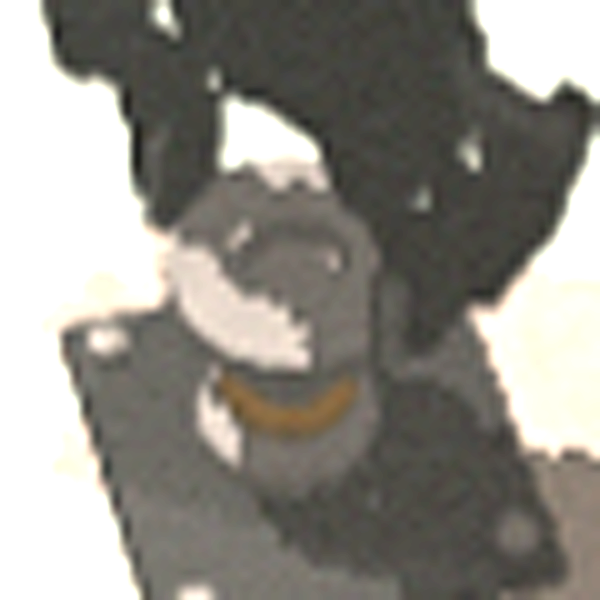

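The ring rests on the arbor rim with 8 N. The moment puts the contact on the +x side, so the arbor lies slightly toward +x. I'll slide in +x in small steps.

move_arm(
  linear=[
    [-0.03, 0, -0.01],
    [-0.06, 0, -0.02],
    [-0.09, 0, -0.03],
    [-0.09, 0, -0.03],
  ],
  spin=[0, 0, 0, 0],
  jaw=[5, 5, 5, 5],
)

```text
clock: 12.2
ee_pos: [0.4607, 0.0559, 0.0506]
ee_rot: [[-0.93, 0.001, -0.368], [0.368, -0.001, -0.93], [-0.001, -1.0, 0.0]]
contact_force: [0.9, -1.8, 2.7]
gripper_width: 0.0566
```

```bash
python3 - <<'E'
from h import *
s=read_state();print(s['contact_force'].round(2),s['ft_torque'].round(3),s['ee_pos'])
E
```

```text
[ 0.86 -1.8   2.65] [-0.541 -0.277 -0.003] [0.46072533 0.05591247 0.05062852]
```

move_arm(
  linear=[
    [-0.01, 0.1, 0.03],
    [-0.01, 0.2, 0.03],
    [-0.01, 0.2, 0.03],
  ],
  spin=[0, 0, 0],
  jaw=[5, 5, 5],
)

```text
clock: 12.5
ee_pos: [0.4604, 0.0556, 0.0482]
ee_rot: [[-0.93, -0.0, -0.368], [0.368, -0.001, -0.93], [0.0, -1.0, 0.001]]
contact_force: [2.0, -4.1, -1.6]
gripper_width: 0.0568
```

```bash
python3 - <<'E'
from h import *
s=read_state();print(s['contact_force'].round(2),s['ft_torque'].round(3),s['ee_pos'])
E
```

```text
[ 2.03 -4.15 -1.58] [-0.888 -0.434  0.049] [0.46039406 0.05556716 0.04818237]
```

The ring is on the arbor (underside ≈ 68 mm). I'll follow the side force toward −y.

move_arm(
  linear=[
    [-0.03, 0, 0.03],
    [-0.06, 0, 0.06],
    [-0.06, 0, 0.06],
  ],
  spin=[0, 0, 0],
  jaw=[5, 5, 5],
)

```text
clock: 12.8
ee_pos: [0.4605, 0.0552, 0.0483]
ee_rot: [[-0.93, -0.001, -0.368], [0.368, 0.0, -0.93], [0.001, -1.0, -0.0]]
contact_force: [1.1, -3.1, -0.4]
gripper_width: 0.0568
```

```bash
python3 - <<'E'
from h import *
s=read_state();print(s['contact_force'].round(2),s['ft_torque'].round(3),s['ee_pos'])
E
```

```text
[ 1.07 -3.14 -0.42] [-0.509 -0.302 -0.01 ] [0.46049879 0.05520909 0.04830319]
```

move_arm(
  linear=[
    [-0.03, 0, 0.06],
    [-0.05, 0.1, 0.1],
    [-0.05, 0.2, 0.1],
    [-0.05, 0.2, 0.1],
  ],
  spin=[0, 0, 0, 0],
  jaw=[5, 5, 5, 5],
)

```text
clock: 13.2
ee_pos: [0.4605, 0.0542, 0.0463]
ee_rot: [[-0.93, -0.001, -0.368], [0.368, 0.0, -0.93], [0.001, -1.0, -0.0]]
contact_force: [-0.6, 0.3, -0.4]
gripper_width: 0.0567
```

```bash
python3 - <<'E'
from h import *
s=read_state();print(s['contact_force'].round(2),s['ft_torque'].round(3),s['ee_pos'])
E
```

```text
[-0.61  0.35 -0.42] [ 0.007 -0.023  0.082] [0.46051881 0.05418613 0.04628159]
```

Side force is gone at (0.4605, 0.0542). Lowering toward the collar.

move_arm(
  linear=[
    [0, 0.4, 0],
    [0, 0.9, 0],
    [0, 1.4, 0],
    [0, 1.9, 0],
    [0, 2.2, 0],
    [0, 2.4, 0],
    [0, 2.5, 0],
    [0, 2.6, 0],
    [0, 2.7, 0],
    [0, 2.7, 0],
  ],
  spin=[0, 0, 0, 0, 0, 0, 0, 0, 0, 0],
  jaw=[5, 5, 5, 5, 5, 5, 5, 5, 5, 5],
)

```text
clock: 14.2
ee_pos: [0.4608, 0.054, 0.0194]
ee_rot: [[-0.93, 0.0, -0.368], [0.368, -0.0, -0.93], [-0.0, -1.0, 0.0]]
contact_force: [-0.4, -0.3, -0.5]
gripper_width: 0.0569
```

```bash
python3 - <<'E'
from h import *
s=read_state();print(s['contact_force'].round(2),s['ft_torque'].round(3),s['ee_pos'])
E
```

```text
[-0.45 -0.31 -0.49] [-0.029  0.044 -0.041] [0.46083831 0.0539717  0.0194474 ]
```

move_arm(
  linear=[
    [0, 0.1, 0],
    [0, 0.2, 0],
    [0, 0.3, 0],
    [0, 0.4, 0],
    [0, 0.4, 0],
  ],
  spin=[0, 0, 0, 0, 0],
  jaw=[5, 5, 5, 5, 5],
)

```text
clock: 14.7
ee_pos: [0.4607, 0.054, 0.0153]
ee_rot: [[-0.93, -0.0, -0.368], [0.368, 0.0, -0.93], [0.0, -1.0, 0.0]]
contact_force: [-0.8, 0.4, -0.7]
gripper_width: 0.0566
```

move_arm(
  linear=[
    [0, 0.1, 0],
    [0, 0.2, 0],
    [0, 0.3, 0],
    [0, 0.3, 0],
  ],
  spin=[0, 0, 0, 0],
  jaw=[5, 5, 5, 5],
)

```text
clock: 15.1
ee_pos: [0.4609, 0.054, 0.0127]
ee_rot: [[-0.93, 0.0, -0.368], [0.368, -0.0, -0.93], [-0.0, -1.0, -0.0]]
contact_force: [-0.3, 1.7, 3.7]
gripper_width: 0.0568
```

Collar contact with the underside at ≈ 32 mm, in the stated range. I'll press on gently with the held ring.

move_arm(
  linear=[
    [0, 0.1, 0],
    [0, 0.2, 0],
    [0, 0.3, 0],
    [0, 0.4, 0],
    [0, 0.4, 0],
  ],
  spin=[0, 0, 0, 0, 0],
  jaw=[5, 5, 5, 5, 5],
)

```text
clock: 15.6
ee_pos: [0.4609, 0.054, 0.0087]
ee_rot: [[-0.93, 0.0, -0.368], [0.368, 0.0, -0.93], [-0.0, -1.0, -0.0]]
contact_force: [-1.9, 0.6, 4.5]
gripper_width: 0.057
```

move_arm(
  linear=[
    [0, 0.1, 0],
    [0, 0.2, 0],
    [0, 0.3, 0],
    [0, 0.35, 0],
    [0, 0.35, 0],
  ],
  spin=[0, 0, 0, 0, 0],
  jaw=[5, 5, 5, 5, 5],
)

```text
clock: 16.1
ee_pos: [0.4609, 0.054, 0.0053]
ee_rot: [[-0.93, 0.0, -0.368], [0.368, -0.0, -0.93], [-0.0, -1.0, -0.0]]
contact_force: [-0.9, 0.4, 5.1]
gripper_width: 0.0564
```

```bash
python3 - <<'E'
from h import *
s=read_state();print(s['contact_force'].round(2),s['ft_torque'].round(3),s['ee_pos'])
c=read_camera('side');cv2.imwrite('pics/s10.png',cv2.convertScaleAbs(cv2.resize(c['frame'][250:310,300:360],(600,600),interpolation=2),alpha=2.5,beta=10))
W=cloud(c);r=np.hypot(W[...,0]-.4609+.0026,W[...,1]-.054+.0013)
m=(r<.029)&(r>.0135)&(W[...,2]>.02)&(W[...,2]<.06);q=W[m]
T=s['ee_pos']
for k in range(4):
    A=np.c_[q[:,:2]-T[:2],np.ones(len(q))];x=np.linalg.lstsq(A,q[:,2],rcond=None)[0];e=q[:,2]-A@x;print(len(q),x.round(4),e.std().round(4));q=q[abs(e)<2*e.std()]
E
```

```text
[-0.91  0.45  5.12] [0.068 0.346 0.045] [0.46094168 0.05400796 0.00528453]
212 [ 0.0717 -0.11    0.037 ] 0.0049
200 [ 0.0209 -0.034   0.0358] 0.0026
189 [ 0.0005 -0.0052  0.0352] 0.0018
183 [-0.0047 -0.0012  0.0352] 0.0016
```

View pics/s10.png

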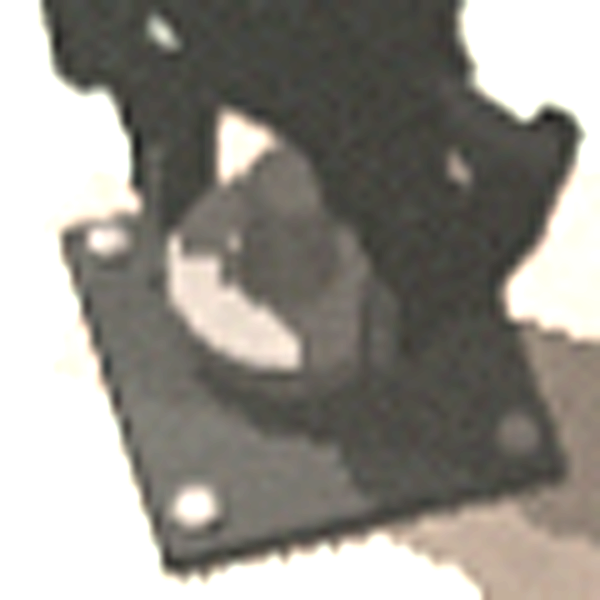

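The ring top reads about 37 mm and is flat, with the arbor through it at (290, 200) in the crop. One more millimetre to confirm the hard stop.

move_arm(
  linear=[
    [0, 0.05, 0],
    [0, 0.1, 0],
    [0, 0.15, 0],
    [0, 0.15, 0],
  ],
  spin=[0, 0, 0, 0],
  jaw=[5, 5, 5, 5],
)

```text
clock: 16.55
ee_pos: [0.4611, 0.054, 0.0043]
ee_rot: [[-0.93, 0.001, -0.368], [0.368, -0.0, -0.93], [-0.001, -1.0, -0.0]]
contact_force: [-3.5, 0.7, 13.4]
gripper_width: 0.0567
```

Firm stop at 13 N with the underside ≈ 24 mm, so the collar is home. Releasing and lifting.

move_arm(
  linear=[
    [0, -0.1, 0],
    [0, -0.1, 0],
    [0, -0.1, 0],
    [0, -0.1, 0],
    [0, -2, 0],
    [0, -6, 0],
    [0, -10, 0],
    [0, -10, 0],
    [0, -10, 0],
  ],
  spin=[0, 0, 0, 0, 0, 0, 0, 0, 0],
  jaw=[5.5, 7, 8.5, 8.5, 8.5, 8.5, 8.5, 8.5, 8.5],
)

```text
clock: 17.45
ee_pos: [0.4613, 0.054, 0.1041]
ee_rot: [[-0.93, 0.002, -0.368], [0.368, -0.0, -0.93], [-0.002, -1.0, -0.001]]
contact_force: [0.9, -0.4, -0.1]
gripper_width: 0.0852
```

```bash
python3 - <<'E'
from h import *
go(.5187,-.238,.08)
s=read_state();print(s['ee_rot'].round(3))
E
```

```text
lin cm [-16.07   2.42  25.04] pos [0.4613 0.054  0.1041] q [-0.06  0.17 -0.37  1.02 -0.   -1.26] F [ 0.9 -0.4 -0.1] w 0.0852
[[-0.93   0.002 -0.368]
 [ 0.368 -0.    -0.93 ]
 [-0.002 -1.    -0.001]]
```

move_arm(
  linear=[
    [-16.05, 0, 25.05],
    [-16.05, 0, 25.05],
    [-16.05, 0, 25.05],
    [-16.05, 0, 25.05],
    [-16.05, 0, 25.05],
    [-16.05, 0, 25.05],
    [-16.05, 4, 25.05],
    [-16.05, 8, 25.05],
    [-16.05, 9, 25.05],
    [-16.05, 9, 25.05],
  ],
  spin=[0, 0, 0, 0, 0, 0, 0, 0, 0, 0],
  jaw=[8.5, 8.5, 8.5, 8.5, 8.5, 8.5, 8.5, 8.5, 8.5, 8.5],
)

```text
clock: 18.45
ee_pos: [0.5165, -0.237, 0.0114]
ee_rot: [[-0.93, -0.004, -0.368], [0.368, 0.003, -0.93], [0.005, -1.0, -0.001]]
contact_force: [0.6, 0.2, 0.6]
gripper_width: 0.0848
```

```bash
python3 - <<'E'
from h import *
go(.5187,-.238,-.0175)
c=read_camera('side');d=read_camera('top')
a=cv2.resize(c['frame'][160:220,300:360],(400,400),interpolation=2);b=cv2.resize(d['frame'][205:285,400:480],(400,400),interpolation=2)
cv2.imwrite('pics/s11.png',cv2.convertScaleAbs(np.hstack([a,b]),alpha=2,beta=10))
E
```

```text
lin cm [-0.25  2.89  0.02] pos [ 0.5165 -0.237   0.0114] q [-0.58  0.42 -0.27  0.88  0.   -1.77] F [0.6 0.2 0.6] w 0.0848
```

View pics/s11.png

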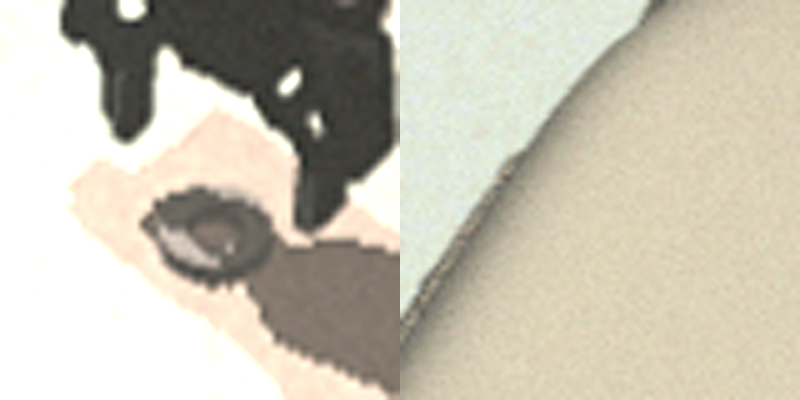

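The jaws straddle the medium ring at (212, 232) in the crop. Descending and gripping.

move_arm(
  linear=[
    [0, 1.5, 0],
    [0, 2.6, 0],
    [0, 3.1, 0],
    [0, 3.1, 0],
    [0, 3.1, 0],
    [0, 3.1, 0],
    [0, 3.1, 0],
    [0, 3.1, 0],
    [0, 3.1, 0],
    [0, 3.1, 0],
  ],
  spin=[0, 0, 0, 0, 0, 0, 0, 0, 0, 0],
  jaw=[8.5, 8.5, 8.5, 7, 5.5, 4, 4, 4, 4, 4],
)

```text
clock: 19.55
ee_pos: [0.5184, -0.2382, -0.0162]
ee_rot: [[-0.93, 0.001, -0.368], [0.368, -0.001, -0.93], [-0.002, -1.0, 0.0]]
contact_force: [-1.9, 2.1, 7.8]
gripper_width: 0.0463
```

Gripped (46.3 mm reading on 50 mm). Releasing, turning +90° and regripping.

move_arm(
  linear=[
    [0, 0, 0],
    [0, 0, 0],
    [0, 0, 0],
    [0, 0, 0],
    [0, 0, 0],
    [0, 0, 0],
    [0, 0, 0],
    [0, 0, 0],
    [0, 0, 0],
    [0, 0, 0],
  ],
  spin=[0, 0, 0.15, 0.3, 0.45, 0.6, 0.75, 0.9, 1.05, 1.2],
  jaw=[6.5, 8, 8, 8, 8, 8, 8, 8, 8, 8],
)

```text
clock: 20.55
ee_pos: [0.518, -0.238, -0.0175]
ee_rot: [[0.012, -0.0, -1.0], [1.0, 0.0, 0.012], [0.0, -1.0, 0.0]]
contact_force: [0.6, 0.3, 0.2]
gripper_width: 0.0802
```

move_arm(
  linear=[
    [0, 0, 0],
    [0, 0, 0],
    [0, 0, 0],
    [0, 0, 0],
    [0, 0, 0],
    [0, 0, 0],
    [0, 0, 0],
    [0, 0, 0],
    [0, 0, 0],
    [0, 0, 0],
  ],
  spin=[0.15, 0.3, 0.37, 0.37, 0.37, 0.37, 0.37, 0.37, 0.37, 0.37],
  jaw=[8, 8, 8, 6.5, 5, 4, 4, 4, 4, 4],
)

```text
clock: 21.55
ee_pos: [0.518, -0.2381, -0.0166]
ee_rot: [[0.365, 0.001, -0.931], [0.931, -0.001, 0.365], [-0.0, -1.0, -0.001]]
contact_force: [-2.4, 2.1, 8.9]
gripper_width: 0.0465
```

move_arm(
  linear=[
    [0, -1, 0],
    [0, -4, 0],
    [0, -8, 0],
    [0, -11, 0],
    [25.1, -11, 16.0],
    [25.1, -11, 16.0],
    [25.1, -11, 16.0],
    [25.1, -11, 16.0],
    [25.1, -11, 16.0],
    [25.1, -11, 16.0],
  ],
  spin=[0, 0, 0, 0, 0, 0, 0, 0, 0, 0],
  jaw=[4, 4, 4, 4, 4, 4, 4, 4, 4, 4],
)

```text
clock: 22.55
ee_pos: [0.4605, 0.0561, 0.0931]
ee_rot: [[0.366, 0.001, -0.931], [0.931, 0.0, 0.366], [0.0, -1.0, -0.001]]
contact_force: [1.6, 0.3, -0.6]
gripper_width: 0.046
```

move_arm(
  linear=[
    [0, 0, 0],
    [0, 0, 0],
    [0, 0, 0],
    [0, 0, 0],
  ],
  spin=[0, 0, 0, 0],
  jaw=[4, 4, 4, 4],
)

```text
clock: 22.95
ee_pos: [0.4616, 0.0532, 0.0925]
ee_rot: [[0.368, 0.0, -0.93], [0.93, -0.0, 0.368], [-0.0, -1.0, -0.0]]
contact_force: [0.1, 0.4, -1.0]
gripper_width: 0.0465
```

```bash
python3 - <<'E'
from h import *
go(.4608,.0541,.0574)
s=read_state();T=s['ee_pos']
c=read_camera('side');W=cloud(c);d=read_camera('top')
a=cv2.resize(c['frame'][235:310,295:370],(400,400),interpolation=2);b=cv2.resize(d['frame'][225:325,250:350],(400,400),interpolation=2)
cv2.imwrite('pics/s12.png',cv2.convertScaleAbs(np.hstack([a,b]),alpha=2,beta=10))
r=np.hypot(W[...,0]-T[0]+.0026,W[...,1]-T[1]+.0013)
q=W[(r<.024)&(r>.0135)&(W[...,2]>.095)&(W[...,2]<.135)]
for k in range(4):
    A=np.c_[q[:,:2]-T[:2],np.ones(len(q))];x=np.linalg.lstsq(A,q[:,2],rcond=None)[0];e=q[:,2]-A@x;print(len(q),x.round(4),e.std().round(4));q=q[abs(e)<2*e.std()]
go(.4608,.0541,.0574)
E
```

```text
lin cm [0.06 3.51 0.11] pos [0.4616 0.0532 0.0925] q [-0.07  0.18 -0.39  0.99 -0.    0.31] F [ 0.1  0.4 -1. ] w 0.0465
124 [-0.033  -0.1342  0.1198] 0.0038
114 [-0.0148 -0.0814  0.1197] 0.0026
105 [-0.0146 -0.0392  0.1197] 0.0017
99 [-0.0091 -0.0181  0.1195] 0.0013
lin cm [0.06 3.5  0.1 ] pos [0.4615 0.0532 0.0924] q [-0.07  0.18 -0.39  0.99 -0.    0.31] F [-0.1 -0.4  0. ] w 0.0462
```

View pics/s12.png

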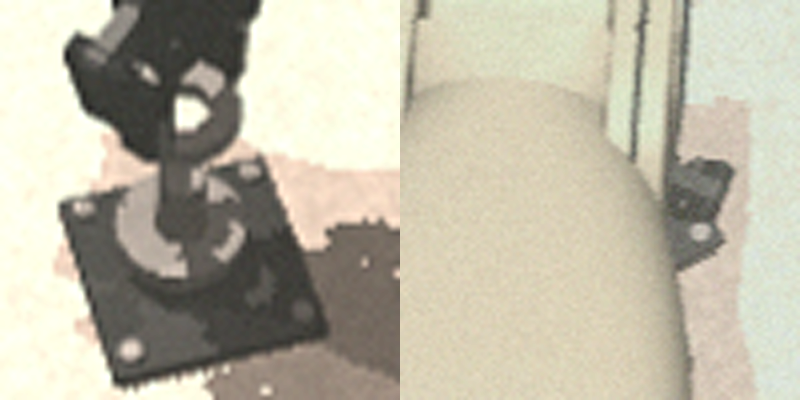

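The large ring is seated on the collar, and the medium ring hangs at (195, 112) above the arbor. Correcting by about 1 mm and lowering.

move_arm(
  linear=[
    [0.06, 1.5, 0.11],
    [0.06, 3.0, 0.11],
    [0.06, 3.4, 0.11],
    [0.06, 3.5, 0.11],
    [0.06, 3.6, 0.11],
    [0.06, 3.7, 0.11],
    [0.06, 3.8, 0.11],
    [0.06, 3.8, 0.11],
  ],
  spin=[0, 0, 0, 0, 0, 0, 0, 0],
  jaw=[4, 4, 4, 4, 4, 4, 4, 4],
)

```text
clock: 23.85
ee_pos: [0.4605, 0.0552, 0.0546]
ee_rot: [[0.367, 0.0, -0.93], [0.93, -0.0, 0.367], [0.0, -1.0, -0.0]]
contact_force: [-0.1, 0.1, -0.3]
gripper_width: 0.0462
```

```bash
python3 - <<'E'
from h import *
s=read_state();print(s['contact_force'].round(2),s['ft_torque'].round(3),s['ee_pos'])
E
```

```text
[-0.14  0.07 -0.31] [-0.025 -0.008 -0.006] [0.460531   0.05520217 0.05463189]
```

move_arm(
  linear=[
    [-0.09, 0, -0.06],
    [-0.09, 0, -0.06],
    [-0.09, 0.1, -0.06],
    [-0.09, 0.2, -0.06],
    [-0.09, 0.2, -0.06],
  ],
  spin=[0, 0, 0, 0, 0],
  jaw=[4, 4, 4, 4, 4],
)

```text
clock: 24.35
ee_pos: [0.4606, 0.0541, 0.0523]
ee_rot: [[0.367, -0.0, -0.93], [0.93, 0.0, 0.367], [-0.0, -1.0, 0.0]]
contact_force: [-0.4, 0.2, -0.7]
gripper_width: 0.0466
```

```bash
python3 - <<'E'
from h import *
s=read_state();print(s['contact_force'].round(2),s['ft_torque'].round(3),s['ee_pos'])
E
```

```text
[-0.39  0.21 -0.67] [-0.024  0.01  -0.044] [0.46056961 0.05413711 0.05234357]
```

Below the arbor top with no force. Lowering toward the large ring's top (36 mm).

move_arm(
  linear=[
    [0, 0.3, 0],
    [0, 0.8, 0],
    [0, 1.3, 0],
    [0, 1.8, 0],
    [0, 2.3, 0],
    [0, 2.6, 0],
    [0, 2.8, 0],
    [0, 2.9, 0],
    [0, 3.0, 0],
    [0, 3.0, 0],
  ],
  spin=[0, 0, 0, 0, 0, 0, 0, 0, 0, 0],
  jaw=[4, 4, 4, 4, 4, 4, 4, 4, 4, 4],
)

```text
clock: 25.35
ee_pos: [0.4607, 0.0541, 0.0225]
ee_rot: [[0.367, 0.0, -0.93], [0.93, -0.0, 0.367], [0.0, -1.0, -0.0]]
contact_force: [-0.0, 0.1, -0.1]
gripper_width: 0.0464
```

move_arm(
  linear=[
    [0, 0.1, 0],
    [0, 0.2, 0],
    [0, 0.3, 0],
    [0, 0.35, 0],
    [0, 0.35, 0],
  ],
  spin=[0, 0, 0, 0, 0],
  jaw=[4, 4, 4, 4, 4],
)

```text
clock: 25.85
ee_pos: [0.4608, 0.0541, 0.0193]
ee_rot: [[0.367, 0.001, -0.93], [0.93, -0.0, 0.367], [0.0, -1.0, -0.001]]
contact_force: [-1.8, 0.2, 4.7]
gripper_width: 0.0465
```

Seated with underside ≈ 36 mm. Releasing, lifting and going to the small ring.

move_arm(
  linear=[
    [0, -0.05, 0],
    [0, -0.05, 0],
    [0, -0.05, 0],
    [0, -1, 0],
    [0, -5, 0],
    [0, -9, 0],
    [0, -9, 0],
  ],
  spin=[0, 0, 0, 0, 0, 0, 0],
  jaw=[5, 6.5, 8, 8, 8, 8, 8],
)

```text
clock: 26.55
ee_pos: [0.4633, 0.054, 0.1142]
ee_rot: [[0.367, 0.008, -0.93], [0.93, -0.001, 0.367], [0.002, -1.0, -0.008]]
contact_force: [0.7, 0.6, -0.5]
gripper_width: 0.08
```

move_arm(
  linear=[
    [-3.4, 0, -19.9],
    [-3.4, 0, -19.9],
    [-3.4, 0, -19.9],
    [-3.4, 0, -19.9],
    [-3.4, 0, -19.9],
    [-3.4, 5, -19.9],
    [-3.4, 9, -19.9],
    [-3.4, 9, -19.9],
    [-3.4, 9, -19.9],
  ],
  spin=[0, 0, 0, 0, 0, 0, 0, 0, 0],
  jaw=[8, 8, 8, 8, 8, 8, 8, 8, 8],
)

```text
clock: 27.45
ee_pos: [0.633, -0.0503, 0.0197]
ee_rot: [[0.367, -0.001, -0.93], [0.93, 0.0, 0.367], [-0.0, -1.0, 0.001]]
contact_force: [0.4, 1.0, 0.8]
gripper_width: 0.0802
```

```bash
python3 - <<'E'
from h import *
c=read_camera('side');d=read_camera('top')
a=cv2.resize(c['frame'][195:315,235:375],(466,400),interpolation=2);b=cv2.resize(d['frame'][150:310,290:420],(325,400),interpolation=2)
cv2.imwrite('pics/s13.png',cv2.convertScaleAbs(np.hstack([a,b]),alpha=2,beta=10))
go(.6335,-.051,-.016)
E
```

```text
lin cm [-0.08  3.76  0.1 ] pos [ 0.6346 -0.0506  0.0216] q [-0.21  0.51 -0.09  0.97 -0.    0.16] F [ 0.7 -0.1  0.6] w 0.0798
```

View pics/s13.png

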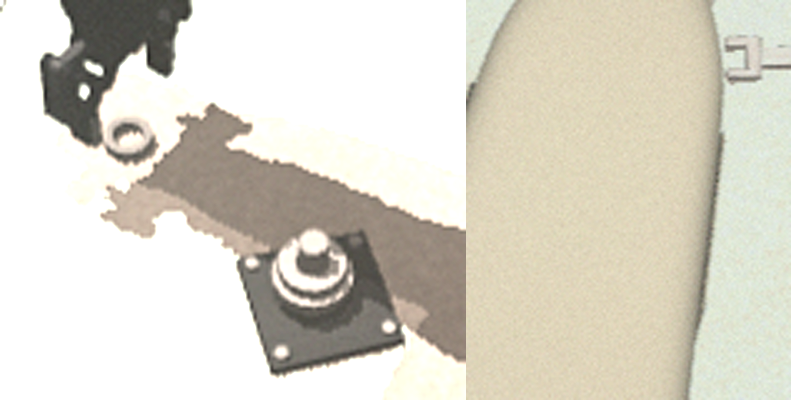

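Both rings are stacked flat at (312, 270) in the crop, and the jaws straddle the small ring at (130, 137). Descending.

move_arm(
  linear=[
    [-0.05, 1.5, 0.05],
    [-0.05, 2.8, 0.05],
    [-0.05, 3.5, 0.05],
    [-0.05, 3.5, 0.05],
    [-0.05, 3.5, 0.05],
    [-0.05, 3.5, 0.05],
    [-0.05, 3.5, 0.05],
    [-0.05, 3.5, 0.05],
    [-0.05, 3.5, 0.05],
    [-0.05, 3.5, 0.05],
  ],
  spin=[0, 0, 0, 0, 0, 0, 0, 0, 0, 0],
  jaw=[8, 8, 8, 6.5, 5, 4, 3, 3, 3, 3],
)

```text
clock: 28.55
ee_pos: [0.6331, -0.0509, -0.0147]
ee_rot: [[0.367, 0.002, -0.93], [0.93, -0.0, 0.367], [0.0, -1.0, -0.002]]
contact_force: [-2.2, 0.5, 6.9]
gripper_width: 0.0362
```

move_arm(
  linear=[
    [0, 0, 0],
    [0, 0, 0],
    [0, 0, 0],
    [0, 0, 0],
    [0, 0, 0],
    [0, 0, 0],
    [0, 0, 0],
    [0, 0, 0],
    [0, 0, 0],
    [0, 0, 0],
  ],
  spin=[0, 0, -0.15, -0.3, -0.45, -0.6, -0.75, -0.9, -1.05, -1.2],
  jaw=[5, 6.5, 6.5, 6.5, 6.5, 6.5, 6.5, 6.5, 6.5, 6.5],
)

```text
clock: 29.55
ee_pos: [0.6327, -0.0508, -0.0161]
ee_rot: [[-0.738, -0.0, -0.675], [0.675, 0.0, -0.738], [0.0, -1.0, 0.0]]
contact_force: [0.4, 0.1, 0.1]
gripper_width: 0.065
```

move_arm(
  linear=[
    [0, 0, 0],
    [0, 0, 0],
    [0, 0, 0],
    [0, 0, 0],
    [0, 0, 0],
    [0, 0, 0],
    [0, 0, 0],
    [0, 0, 0],
    [0, 0, 0],
    [0, 0, 0],
  ],
  spin=[-0.15, -0.3, -0.37, -0.37, -0.37, -0.37, -0.37, -0.37, -0.37, -0.37],
  jaw=[6.5, 6.5, 6.5, 5, 4, 3, 3, 3, 3, 3],
)

```text
clock: 30.55
ee_pos: [0.6329, -0.0509, -0.0155]
ee_rot: [[-0.929, 0.001, -0.369], [0.369, -0.0, -0.929], [-0.001, -1.0, -0.0]]
contact_force: [-1.2, 0.9, 5.0]
gripper_width: 0.0359
```

```bash
python3 - <<'E'
from h import *
go(.4607,.0541,.09)
E
```

```text
lin cm [ 19.87 -10.57  -3.4 ] pos [ 0.6329 -0.0509 -0.0155] q [-0.21  0.54 -0.14  0.89 -0.   -1.41] F [-1.2  0.9  5. ] w 0.0359
```

move_arm(
  linear=[
    [0, -1, 0],
    [0, -4, 0],
    [0, -8, 0],
    [0, -10.5, 0],
    [19.85, -10.5, -3.4],
    [19.85, -10.5, -3.4],
    [19.85, -10.5, -3.4],
    [19.85, -10.5, -3.4],
    [19.85, -10.5, -3.4],
    [19.85, -10.5, -3.4],
  ],
  spin=[0, 0, 0, 0, 0, 0, 0, 0, 0, 0],
  jaw=[3, 3, 3, 3, 3, 3, 3, 3, 3, 3],
)

```text
clock: 31.55
ee_pos: [0.4601, 0.0544, 0.09]
ee_rot: [[-0.93, 0.002, -0.367], [0.367, -0.0, -0.93], [-0.002, -1.0, -0.0]]
contact_force: [1.2, 0.3, -0.5]
gripper_width: 0.0366
```

move_arm(
  linear=[
    [0, 0, 0],
    [0, 0, 0],
    [0, 0, 0],
    [0, 0, 0],
    [0, 0, 0],
  ],
  spin=[0, 0, 0, 0, 0],
  jaw=[3, 3, 3, 3, 3],
)

```text
clock: 32.05
ee_pos: [0.4608, 0.0536, 0.0887]
ee_rot: [[-0.93, -0.001, -0.368], [0.368, 0.0, -0.93], [0.0, -1.0, 0.0]]
contact_force: [-1.3, -0.6, 0.0]
gripper_width: 0.0361
```

```bash
python3 - <<'E'
from h import *
s=read_state();T=s['ee_pos']
c=read_camera('side');W=cloud(c)
a=cv2.resize(c['frame'][230:310,290:370],(600,600),interpolation=2)
cv2.imwrite('pics/s14.png',cv2.convertScaleAbs(a,alpha=2,beta=10))
go(.4607,.0541,.0595)
E
```

```text
lin cm [ 0.02  2.93 -0.05] pos [0.4607 0.0536 0.0888] q [-0.07  0.19 -0.4   0.98 -0.   -1.26] F [-0.5 -0.1 -0.4] w 0.0365
```

View pics/s14.png

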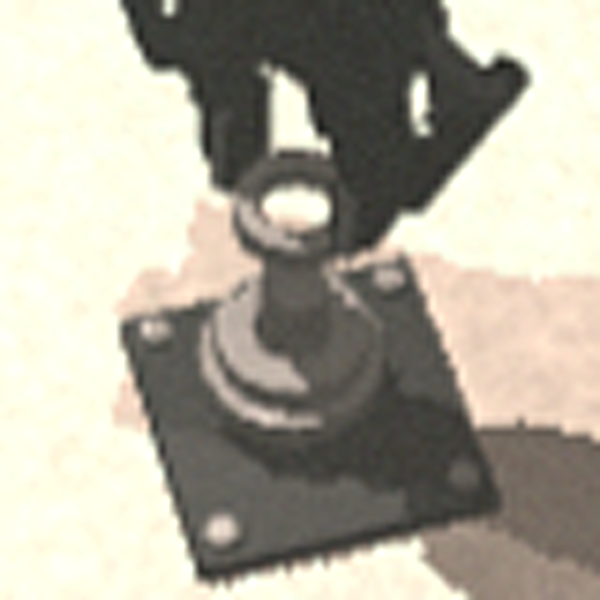

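The small ring hangs level at (297, 208), right above the arbor.

move_arm(
  linear=[
    [0.01, 1.5, -0.03],
    [0.01, 2.6, -0.03],
    [0.01, 2.9, -0.03],
    [0.01, 3.0, -0.03],
    [0.01, 3.1, -0.03],
    [0.01, 3.1, -0.03],
  ],
  spin=[0, 0, 0, 0, 0, 0],
  jaw=[3, 3, 3, 3, 3, 3],
)

```text
clock: 32.7
ee_pos: [0.4608, 0.0541, 0.0582]
ee_rot: [[-0.93, 0.0, -0.368], [0.368, -0.0, -0.93], [-0.0, -1.0, -0.0]]
contact_force: [-0.1, 0.0, -0.2]
gripper_width: 0.0363
```

move_arm(
  linear=[
    [0, 0.1, 0],
    [0, 0.2, 0],
    [0, 0.3, 0],
    [0, 0.4, 0],
    [0, 0.4, 0],
  ],
  spin=[0, 0, 0, 0, 0],
  jaw=[3, 3, 3, 3, 3],
)

```text
clock: 33.2
ee_pos: [0.4605, 0.0541, 0.0539]
ee_rot: [[-0.93, -0.0, -0.368], [0.368, -0.0, -0.93], [0.0, -1.0, 0.0]]
contact_force: [0.4, 0.9, 0.5]
gripper_width: 0.0361
```

move_arm(
  linear=[
    [0, 0.4, 0],
    [0, 0.9, 0],
    [0, 1.4, 0],
    [0, 1.7, 0],
    [0, 1.8, 0],
    [0, 1.9, 0],
    [0, 2.0, 0],
    [0, 2.1, 0],
    [0, 2.2, 0],
    [0, 2.2, 0],
  ],
  spin=[0, 0, 0, 0, 0, 0, 0, 0, 0, 0],
  jaw=[3, 3, 3, 3, 3, 3, 3, 3, 3, 3],
)

```text
clock: 34.2
ee_pos: [0.4608, 0.0541, 0.0323]
ee_rot: [[-0.93, 0.001, -0.368], [0.368, -0.0, -0.93], [-0.001, -1.0, -0.0]]
contact_force: [-0.5, -0.3, 3.9]
gripper_width: 0.0366
```

Seated with underside ≈ 48 mm. A light press to confirm the whole stack is hard down, then release.

move_arm(
  linear=[
    [0, 0.05, 0],
    [0, 0.1, 0],
    [0, 0.15, 0],
    [0, 0.15, 0],
  ],
  spin=[0, 0, 0, 0],
  jaw=[3, 3, 3, 3],
)

```text
clock: 34.6
ee_pos: [0.4611, 0.0542, 0.032]
ee_rot: [[-0.93, 0.002, -0.368], [0.368, 0.0, -0.93], [-0.002, -1.0, -0.001]]
contact_force: [-4.9, -0.2, 20.3]
gripper_width: 0.0363
```

Hard stop at 20 N with no travel. Releasing and moving clear for a check.

move_arm(
  linear=[
    [0, -0.12, 0],
    [0, -0.12, 0],
    [0, -0.12, 0],
    [0, -0.12, 0],
    [0, -1, 0],
    [0, -5, 0],
    [0, -10, 0],
    [0, -10, 0],
  ],
  spin=[0, 0, 0, 0, 0, 0, 0, 0],
  jaw=[3, 4.5, 6.5, 6.5, 6.5, 6.5, 6.5, 6.5],
)

```text
clock: 35.4
ee_pos: [0.4635, 0.054, 0.1365]
ee_rot: [[-0.93, 0.009, -0.368], [0.368, -0.001, -0.93], [-0.009, -1.0, -0.003]]
contact_force: [-0.4, -0.5, -1.1]
gripper_width: 0.065
```

move_arm(
  linear=[
    [-4, -6, 0],
    [-8, -10, 0],
    [-12, -10, 0],
    [-18, -10, 0],
    [-22, -10, 0],
    [-22, -10, 0],
    [-22, -10, 0],
    [-22, -10, 0],
  ],
  spin=[0, 0, 0, 0, 0, 0, 0, 0],
  jaw=[6.5, 6.5, 6.5, 6.5, 6.5, 6.5, 6.5, 6.5],
)

```text
clock: 36.2
ee_pos: [0.6647, -0.0267, 0.2302]
ee_rot: [[-0.93, -0.001, -0.368], [0.368, 0.0, -0.93], [0.001, -1.0, 0.0]]
contact_force: [0.2, -0.4, -0.6]
gripper_width: 0.0651
```

```bash
python3 - <<'E'
from h import *
go(.46,.054,.2)
c=read_camera('side');d=read_camera('top')
a=cv2.resize(c['frame'][245:310,300:365],(400,400),interpolation=2);b=cv2.resize(d['frame'][235:315,260:340],(400,400),interpolation=2)
cv2.imwrite('pics/s15.png',cv2.convertScaleAbs(np.hstack([a,b]),alpha=2,beta=10))
cv2.imwrite('pics/s16.png',c['frame'])
for n,cc,o in (('side',c,(-.0026,-.0013)),('top',d,(.0012,.0001))):
    W=cloud(cc);r=np.hypot(W[...,0]-.4607-o[0],W[...,1]-.0541-o[1])
    for nm,r0,r1,z in (('S',.0125,.019,.06),('M',.0215,.0245,.048),('L',.0265,.029,.036)):
        m=(r>r0)&(r<r1)&(abs(W[...,2]-z)<.0075);q=W[m]
        print(n,nm,len(q),np.median(q[:,2]).round(4) if len(q) else '')
        if nm=='S' and len(q)>20:
            for k in range(3):
                A=np.c_[q[:,:2]-[.4607,.0541],np.ones(len(q))];x=np.linalg.lstsq(A,q[:,2],rcond=None)[0];e=q[:,2]-A@x;q=q[abs(e)<2*e.std()]
            print(x.round(4),e.std())
E
```

```text
lin cm [21.99  3.04  0.03] pos [ 0.6647 -0.0267  0.2302] q [-0.17  0.46  0.38  1.49  0.   -1.36] F [ 0.2 -0.4 -0.6] w 0.0651
side S 62 0.0581
[ 0.0032 -0.0063  0.0581] 0.0013770400675777793
side M 51 0.0464
side L 43 0.0349
top S 0 
top M 0 
top L 0
```

View pics/s15.png

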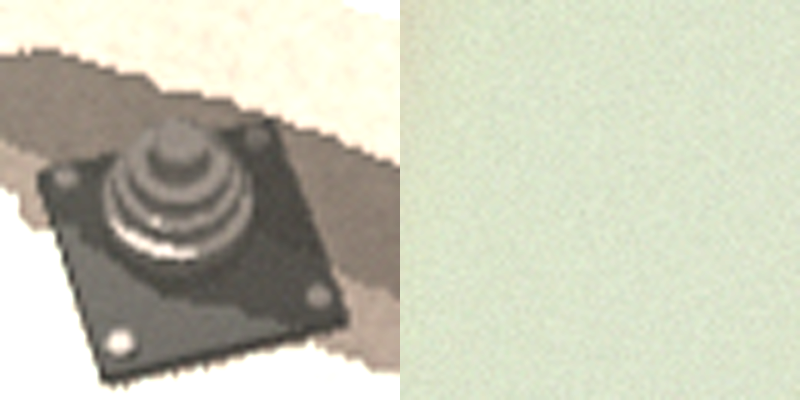

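View pics/s16.png

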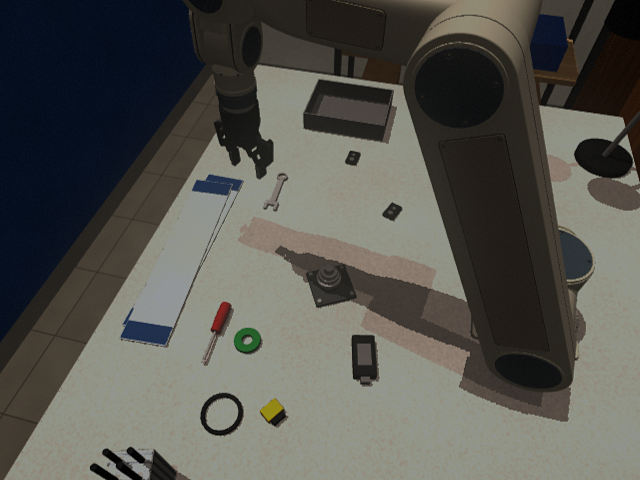

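The three rings are stacked flat, tops 58.1 / 46.4 / 34.9 mm as read. The side camera reads about 1.8 mm low, so about 60 / 48 / 36.7 mm. The bystanders are where they were, and the arm is clear.

```bash
python3 -c "
from workcell import *
print(finish_job())"
```

```text
the job is handed in; nothing more can be done
None
```

I threaded the large, medium and small rings onto the arbor in that order. The large ring pressed the collar home, the gripper let go and moved clear, and I handed the job in at about 36 s. No verdict was reported.

- **Final heights:** In the side camera, corrected for its low reading of about 1.8 mm, the ring tops are at about 60, 48 and 36.7 mm. The targets are 60, 48 and 36 mm, so all three are within 1 mm. Touch put the undersides at about 24, 36 and 48 mm.
- **Tightness and tilt:** A final 20 N press on the small ring moved nothing. The top ring is level within 0.01 rad.
- **Forces:** The highest force I read was 20 N, in that press.
- **Bystanders and look-alike:** By eye, comparing the first and last side pictures, nothing else has moved, and the green look-alike was left alone.

Some things went wrong or could not be checked:

- **Missed grasps:** The first two tries on the large ring closed above it, because the finger tips sit farther back than I assumed. I found their height by touching the ring top with 19 N. The ring was not visibly moved.
- **First threading:** The large ring first landed on the arbor's rim with 8 N. I slid it about 1 mm in +x, then 1.5 mm in −y, before it went down freely.
- **Cameras:** The two cameras disagreed by about 4 mm in x, so I corrected both using the gripped ring's known position. The arm hid the stand from the top camera in the last check, so it rests on the side camera and touch alone.

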